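# Change over the jars in the jar warmer and start it

## Task

Change over the jar warmer: stand the finished jars that are in it upright in the blue crate, one to a compartment, and put every fresh jar from the table into the warmer, one to a place, nudging each straight back until it sits fully home against both upright bars and the little probe. When all are in, press the keys on the warmer's console one at a time, each fully down and let up again: first power (nearest the front), then programme (middle), then start (hindmost). Leave the two glass bottles and the bottle opener where they are.

Things in the scene. Friction and masses are not known exactly. Their poses are not given: they have to be found in the camera images.
- fresh0_mid (a point): a FRESH jar: a smooth screw-top glass jar with a plain steel lid, 60 mm across and 90 mm tall (lid 58 mm across, its rim band from 72 mm up to the top), about 0.28 kg, upright; this point is on its axis, 45 mm above its base. It starts on the bare table in front of the warmer. Two or three fresh jars are present (None all along = absent).
- fresh1_mid (a point): a FRESH jar: a smooth screw-top glass jar with a plain steel lid, 60 mm across and 90 mm tall (lid 58 mm across, its rim band from 72 mm up to the top), about 0.28 kg, upright; this point is on its axis, 45 mm above its base. It starts on the bare table in front of the warmer. Two or three fresh jars are present (None all along = absent).
- fresh2_mid (a point): a FRESH jar: a smooth screw-top glass jar with a plain steel lid, 60 mm across and 90 mm tall (lid 58 mm across, its rim band from 72 mm up to the top), about 0.28 kg, upright; this point is on its axis, 45 mm above its base. It starts on the bare table in front of the warmer. Two or three fresh jars are present (None all along = absent).
- done0_mid (a point): a FINISHED jar: a smooth screw-top glass jar with a plain steel lid, 60 mm across and 90 mm tall (lid 58 mm across, its rim band from 72 mm up to the top), about 0.28 kg, upright; this point is on its axis, 45 mm above its base. It starts standing on the warmer's shelf, in one of its places, about 9 mm short of home. Two or three finished jars are present (None all along = absent). Looks like a fresh one.
- done1_mid (a point): a FINISHED jar: a smooth screw-top glass jar with a plain steel lid, 60 mm across and 90 mm tall (lid 58 mm across, its rim band from 72 mm up to the top), about 0.28 kg, upright; this point is on its axis, 45 mm above its base. It starts standing on the warmer's shelf, in one of its places, about 9 mm short of home. Two or three finished jars are present (None all along = absent). Looks like a fresh one.
- done2_mid (a point): a FINISHED jar: a smooth screw-top glass jar with a plain steel lid, 60 mm across and 90 mm tall (lid 58 mm across, its rim band from 72 mm up to the top), about 0.28 kg, upright; this point is on its axis, 45 mm above its base. It starts standing on the warmer's shelf, in one of its places, about 9 mm short of home. Two or three finished jars are present (None all along = absent). Looks like a fresh one.
- place0 (a point): the warmer's place at the left end (+y): where the centre of a jar's base comes when fully home, on the shelf top (25 mm above the table). +x points to the warmer's back (push jars home this way), +y left along the row, z up. Behind it two slippery upright bars (12 mm thick, 52 mm tall, centres at x = 20.6, y = +-29.5 mm) form a V, the probe between them. Open in front
- probe0 (a joint): the small brass sprung probe between the bars of place0, 35 mm above the shelf: 0 m when out, about 0.0045 m pushed in by a jar that is fully home; very soft (under 0.05 N)
- place1 (a point): the warmer's place at the middle: where the centre of a jar's base comes when fully home, on the shelf top (25 mm above the table). +x points to the warmer's back (push jars home this way), +y left along the row, z up. Behind it two slippery upright bars (12 mm thick, 52 mm tall, centres at x = 20.6, y = +-29.5 mm) form a V, the probe between them. Open in front
- probe1 (a joint): the small brass sprung probe between the bars of place1, 35 mm above the shelf: 0 m when out, about 0.0045 m pushed in by a jar that is fully home; very soft (under 0.05 N)
- place2 (a point): the warmer's place at the right, next to the console: where the centre of a jar's base comes when fully home, on the shelf top (25 mm above the table). +x points to the warmer's back (push jars home this way), +y left along the row, z up. Behind it two slippery upright bars (12 mm thick, 52 mm tall, centres at x = 20.6, y = +-29.5 mm) form a V, the probe between them. Open in front
- probe2 (a joint): the small brass sprung probe between the bars of place2, 35 mm above the shelf: 0 m when out, about 0.0045 m pushed in by a jar that is fully home; very soft (under 0.05 N)
- warmer: white jar warmer, fixed on the table; origin under its middle, x to its back, y to its left. 470 mm wide, deep from x = -90 to +105 mm; open shelf 25 mm high; three places at x = 0, 125 mm apart; heater housing behind them from x = 45 mm, 85 mm high; console at the right end (y -145 to -245 mm), 60 mm high, with three keys in a row front to back and a blank display
- key_power (a joint): the power key, nearest the front of the warmer: travel in m, 0 up, 0.005 fully down; springs back; takes about 4 N
- key_power_top (a point): top of the power key, nearest the front of the warmer: a round grey push button 24 mm across on the console, pressed straight down; keys are 50 mm apart
- key_programme (a joint): the programme key, the middle one: travel in m, 0 up, 0.005 fully down; springs back; takes about 4 N
- key_programme_top (a point): top of the programme key, the middle one: a round grey push button 24 mm across on the console, pressed straight down; keys are 50 mm apart
- key_start (a joint): the start key, the hindmost, next to the display: travel in m, 0 up, 0.005 fully down; springs back; takes about 4 N
- key_start_top (a point): top of the start key, the hindmost, next to the display: a round grey push button 24 mm across on the console, pressed straight down; keys are 50 mm apart
- crate_floor (a point): blue plastic bottle crate, fixed, right of the warmer, empty: middle of its inner floor, 6 mm above the table. Outside 252 (its x) by 172 (its y) by 62 mm high; six compartments about 78 mm square, centres at x = -82, 0, +82 and y = -42, +42 mm from this point; outer walls rise 56 mm above the inner floor, dividers 44 mm
- bottle_a: clear glass bottle, 62 mm across, 225 mm tall, standing at the left; origin under its middle; not part of the job, leave it alone
- bottle_b: second clear glass bottle, same; origin under its middle; not part of the job, leave it alone
- opener: wooden bottle opener with a steel head, 160 mm long, 14 mm high, lying among the fresh jars; origin under its middle; not part of the job, leave it alone
There are look-alikes about, which are no part of the job. Leave any yellow look-alike of the part that bears done2_mid alone.

How it is judged:
On the way, in this order (a step that is already met when the one before it is completed fails the run):
1. the finished jars stand in the crate and every fresh jar is fully home in a place of the warmer (angle between each of fresh0_mid, fresh1_mid, fresh2_mid's own z axis and vertical below 0.06 rad and ((horizontal distance between fresh0_mid and place0 below 0.003 m and z of fresh0_mid in the frame of place0 below 0.049 m and value of joint probe0 above 0.0025 m) or (horizontal distance between fresh0_mid and place1 below 0.003 m and z of fresh0_mid in the frame of place1 below 0.049 m and value of joint probe1 above 0.0025 m) or (horizontal distance between fresh0_mid and place2 below 0.003 m and z of fresh0_mid in the frame of place2 below 0.049 m and value of joint probe2 above 0.0025 m)) and ((horizontal distance between fresh1_mid and place0 below 0.003 m and z of fresh1_mid in the frame of place0 below 0.049 m and value of joint probe0 above 0.0025 m) or (horizontal distance between fresh1_mid and place1 below 0.003 m and z of fresh1_mid in the frame of place1 below 0.049 m and value of joint probe1 above 0.0025 m) or (horizontal distance between fresh1_mid and place2 below 0.003 m and z of fresh1_mid in the frame of place2 below 0.049 m and value of joint probe2 above 0.0025 m)) and ((horizontal distance between fresh2_mid and place0 below 0.003 m and z of fresh2_mid in the frame of place0 below 0.049 m and value of joint probe0 above 0.0025 m) or (horizontal distance between fresh2_mid and place1 below 0.003 m and z of fresh2_mid in the frame of place1 below 0.049 m and value of joint probe1 above 0.0025 m) or (horizontal distance between fresh2_mid and place2 below 0.003 m and z of fresh2_mid in the frame of place2 below 0.049 m and value of joint probe2 above 0.0025 m)) and angle between each of done0_mid, done1_mid, done2_mid's own z axis and vertical below 0.12 rad and x of done0_mid in the frame of crate_floor between -0.125 and 0.125 m and y of done0_mid in the frame of crate_floor between -0.085 and 0.085 m and z of each of done0_mid, done1_mid, done2_mid in the frame of crate_floor below 0.052 m and x of done1_mid in the frame of crate_floor between -0.125 and 0.125 m and y of done1_mid in the frame of crate_floor between -0.085 and 0.085 m and x of done2_mid in the frame of crate_floor between -0.125 and 0.125 m and y of done2_mid in the frame of crate_floor between -0.085 and 0.085 m), for 0.2 s.
2. power key fully down, alone (value of joint key_power above 0.004 m and value of joint each of key_programme, key_start below 0.0015 m), for 0.05 s.
3. then programme key fully down, alone (value of joint key_programme above 0.004 m and value of joint each of key_power, key_start below 0.0015 m), for 0.05 s.
4. then start key fully down, alone (value of joint key_start above 0.004 m and value of joint each of key_power, key_programme below 0.0015 m), for 0.05 s.
At the end, for the whole second after the job is handed in: Fresh jars upright, each within 3 mm of a place's home point with its probe in over 2.5 mm; finished jars upright (7 degrees) on the crate's floor; all at rest; once all were in, power, programme and start were each pressed 4 mm or more, in that order; keys up (all of step 1 and linear speed of each of fresh0, fresh1, fresh2, done0, done1, done2 below 0.03 m/s and value of joint each of key_power, key_programme, key_start below 0.0015 m); the robot touches nothing.
It fails at once if two keys pressed together (value of joint each of key_power, key_programme above 0.003 m or value of joint each of key_programme, key_start above 0.003 m or value of joint each of key_power, key_start above 0.003 m).
It fails at once if a glass bottle knocked over, or a bottle or the opener shoved more than 5 cm (distance of any of bottle_a, bottle_b, opener from where it was at the start of the episode above 0.05 m or angle between any of bottle_a, bottle_b's own z axis and vertical above 0.6 rad).
Of done0, done1, done2 only 2 to 3 are there at a start; the rules pass over those that are not, and their reading is None.
Of fresh0, fresh1, fresh2 only 2 to 3 are there at a start; the rules pass over those that are not, and their reading is None.
At some moment in a run one of fresh0, fresh1, fresh2, done0, done1, done2 may be knocked a few centimetres aside while the robot is not near it.
It also fails if it takes over 210 s, if anything falls off the work surface, if the arm or the gripper's body presses on something with over 40 N, if the wrist force passes 120 N, or if a joint passes its speed limit or range.

## Robot

A 6-joint arm with a two-finger parallel gripper is mounted at the origin on the work surface. World frame = base frame: x ahead of the robot, y to its left, z up, the work surface at z = 0. Lengths are in m, angles in rad, forces in N, time in s.
With the tool pointing down it reaches from about 0.25 to 0.725 m from the base axis. Payload 9.7 kg.
Tool frame: the origin (TCP) lies between the finger pads; the fingertips stand 25 mm ahead of it and the grasp point (between the pads) lies 6 mm ahead of it; z points along the fingers, x is the direction in which the jaws open and shut, and the axes are right-handed (so a half turn about z gives the same grasp; the last joint's range is limited). The gripper opens to 85 mm and grips with 20 to 120 N. Pads are 22 mm wide; open, the fingers measure 114 mm over their backs; the gripper's body (76 mm by 85 mm) begins 54 mm behind the grasp point. The pads swing forward as they close: fully open they stand 13 mm farther back than shut.
Start: joints at [-1.279, 0.087, 0.176, 1.66, 0, 1.571], TCP at [0.158, -0.527, 0.256] pointing down, gripper open.
Joint ranges: [-3.13, 3.13], [-0.85, 1.81], [-1.15, 1.24], [-2.2, 2.28], [-1.44, 1.52], [-3.14, 3.14]. Speed limits (rad/s): [2.22, 2.22, 2.57, 3.14, 3.14, 3.14].

## Interface

Orientations are given as [roll, pitch, yaw] about the fixed x, y, z axes, in that order (R = Rz(yaw) Ry(pitch) Rx(roll)).
In Python, from workcell import bot gives the robot as it stands.
- The arm moves only by the tool servo_tool, never from a script. Its argument "plan" is text: rows parted by semicolons, each of 5 numbers parted by spaces: the opening in per cent of the stroke, from 0 (shut) to 100 (fully open), then the shift along the tool's x, y, z in mm, then the turn about the tool's z in rad. In form: grip x y z yaw; .... A call has 1 to 12 rows; each row shifts and turns the commanded pose from where the row before left it, along the tool's axes as they then stand; what a row does not reach is not made up. A row lasts 1/8 s, in which the tool goes at most 62.5 mm and 10.7 degrees, less where a joint would pass 70% of its speed; a pose out of reach is approached as far as the arm can. A call is refused whole if a number of a shift passes 62.5 or a number of a turn 0.188, either way. A call with a gripper value outside its range is refused whole. The fingers move at their own pace and stop on an object; the grip force is fixed at half the most. Time passes only in rows, so rows that do not move let the fingers close. It gives the time, the measured TCP pose, the force and the opening at its end, in the units of the state.
- bot.get_state(): the state, without advancing time (a new reading comes with each control period).
- bot.capture(name): name is "scene" or "side" or "wrist"; returns a dict with "img" (480x640x3 uint8, red, green, blue), "mtx" (3x3 intrinsics, pixels), "k1" (the pictures are not rectified: a ray, as slopes to the right and down, at radius r is drawn at 1 + k1 r^2 times it, then the intrinsics apply), "R" (3x3) and "t" (3): a world point X has camera coordinates R X + t; the wrist camera has in their place "hand_eye" (4x4, takes a point from camera to tool coordinates, whose origin is the TCP and whose axes are the tool frame's). Camera axes: x right, y down, z forward; pixel columns grow to the right and rows downward; lengths in m; the calibration is good to about 2 mm. A picture is of the moment at which its call begins: read the wrist's pose just before it. There is no depth.
- bot.hand_in(): hands the job in, once; it reports no verdict.
Trained networks look in a picture, given as the dict that the camera call returned (one of the last four; its "shot" number tells which), for a name from the list of things; names that differ only in an ending like _2 or _b are one class to them, and where a whole thing is asked for, a point or a joint stands for the part that bears it (a point fixed in the world has none). Each returns a list of dicts, best first, with "conf" (0 to 1); they miss things now and then, are a little off and sometimes report something else, mostly with a low value. They report only what shows in the picture. A call takes as long as a camera call. They do not tell look-alikes from the thing itself.
- bot.cut_out(picture, thing): "pixels" (480x640 bool, what is visible of it) and "box" ([left, top, width, height] in pixels, round what is visible of it).
The state is a dict: "t": time; "q": joint angles; "qvel": joint speeds; "joint_efforts": joint torques, N m; "position": TCP position; "tool_rot": TCP orientation; "contact_force": force on the tool from outside, world axes, zero at the start; "wrist_torque": the same for the moment, N m; "gripper_width": opening from 0.0 (shut) to 1.0 (fully open).
Only numpy, scipy, OpenCV 4.12 (cv2) and the standard library are available. Lean on these libraries where they do the work, as an engineer would, in place of code of your own. Each camera call takes 0.05 s, during which the arm holds its last target.

## Working session

There is one attempt and no reset: what is moved stays moved. The work goes in short steps, Python scripts to look and compute and a tool call to move; the robot and the scene stay as the last step left them, time stands still between calls to the robot, and variables do not carry over. Pictures are saved under pics/ and viewed, and the job is handed in when it is done.

Besides the shell and the picture viewer there is one more tool, called after "Request:" as a command line: name --argument value ..., lists and objects as JSON in quotes. servo_tool: Moves the arm, as the interface text tells. Its arguments: {"type":"object","properties":{"plan":{"type":"string"}},"required":["plan"]}

```bash
ls; mkdir -p pics; cat > h.py <<'E'
import numpy as np, cv2
from workcell import bot
def save(c,n): cv2.imwrite('pics/'+n+'.png', c['img'][:,:,::-1])
E
python3 - <<'E'
from h import *
s=bot.get_state()
print({k:np.round(v,3) for k,v in s.items()})
for n in ['scene','side','wrist']:
    c=bot.capture(n); save(c,n+'0'); print(n,c['shot'],c['k1'],c['mtx'].tolist(), c.get('hand_eye'), c.get('R'),c.get('t'))
E
```

```text
pics
{'t': np.float64(0.0), 'q': array([-1.279,  0.087,  0.175,  1.66 ,  0.   ,  1.571]), 'qvel': array([-0.001, -0.   , -0.001,  0.001,  0.   ,  0.001]), 'joint_efforts': array([ 2.000e-03, -5.204e+01,  4.648e+01,  1.700e-02,  0.000e+00,
        0.000e+00]), 'position': array([ 0.158, -0.527,  0.256]), 'tool_rot': array([-3.142e+00,  1.000e-03, -1.279e+00]), 'contact_force': array([-0.576, -0.233, -1.323]), 'wrist_torque': array([-0.027, -0.008,  0.025]), 'gripper_width': np.float64(1.0)}
scene 1 -0.03825014844212308 [[601.3862809252495, 0.0, 327.12312166886954], [0.0, 601.3862809252495, 235.09231611415302], [0.0, 0.0, 1.0]] None [[ 0.688686    0.72491988  0.0142393 ]
 [ 0.57094353 -0.5300916  -0.62691815]
 [-0.4469173   0.43987959 -0.77895499]] [-0.44729102 -0.24164233  1.48376503]
side 2 -0.07059210949082187 [[463.75692216828605, 0.0, 327.978826252704], [0.0, 463.75692216828605, 237.07375543971602], [0.0, 0.0, 1.0]] None [[-0.86987937 -0.49322086  0.00656195]
 [-0.3505745   0.60883032 -0.71163415]
 [ 0.3469977  -0.62133632 -0.70251959]] [0.53287079 0.22450763 0.84350384]
wrist 3 -0.03951505295328464 [[421.7684300657653, 0.0, 323.92651499321306], [0.0, 421.7684300657653, 236.55421534265233], [0.0, 0.0, 1.0]] [[ 9.99999696e-01  1.74026544e-05  7.79035574e-04  8.13552143e-04]
 [-2.40071406e-04  9.58001145e-01  2.86764273e-01 -7.21778637e-02]
 [-7.41326513e-04 -2.86764373e-01  9.58000858e-01 -1.17895966e-01]
 [ 0.00000000e+00  0.00000000e+00  0.00000000e+00  1.00000000e+00]] None None
```

View pics/scene0.png

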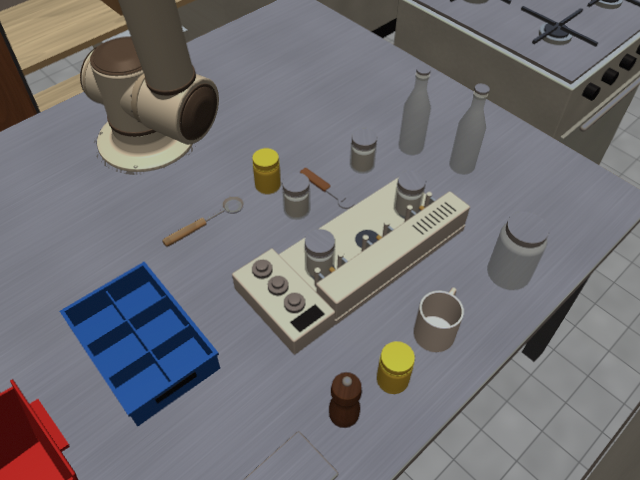

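View pics/side0.png

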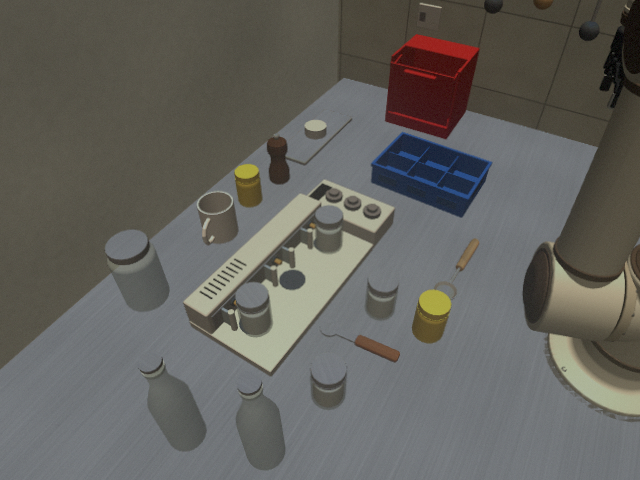

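View pics/wrist0.png

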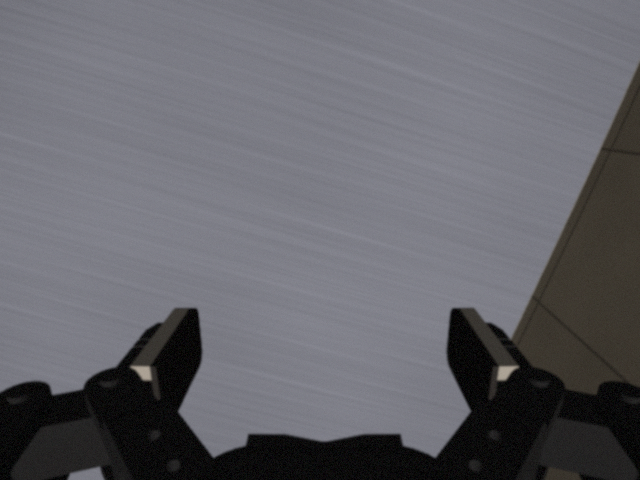

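```bash
cat >> h.py <<'E'
from scipy.optimize import least_squares, minimize
def proj(c,X):
    X=np.atleast_2d(X); P=X@np.array(c['R']).T+np.array(c['t'])
    s=P[:,:2]/P[:,2:]; r2=(s**2).sum(1,keepdims=True); s=s*(1+c['k1']*r2)
    m=np.array(c['mtx']); return s*[m[0,0],m[1,1]]+[m[0,2],m[1,2]]
def ray(c,px):
    m=np.array(c['mtx']); d=(np.atleast_2d(px)-[m[0,2],m[1,2]])/[m[0,0],m[1,1]]
    s=d.copy()
    for _ in range(20): s=d/(1+c['k1']*(s**2).sum(1,keepdims=True))
    R=np.array(c['R']); o=-R.T@np.array(c['t']); v=np.c_[s,np.ones(len(s))]@R
    return o,v
def atz(c,px,z):
    o,v=ray(c,px); return o+v*((z-o[2])/v[:,2:])
def rot(s):
    from scipy.spatial.transform import Rotation as Ro
    return Ro.from_euler('xyz',s['tool_rot']).as_matrix()
def wristcap():
    s=bot.get_state(); c=bot.capture('wrist')
    T=np.eye(4);T[:3,:3]=rot(s);T[:3,3]=s['position']
    M=np.linalg.inv(T@np.array(c['hand_eye'])); c['R']=M[:3,:3]; c['t']=M[:3,3]
    return s,c
def cyl(x,y,z0,r=.03,h=.09):
    a=np.linspace(0,2*np.pi,40,endpoint=False)
    z=[(z0,.03),(z0+.072,.03),(z0+.074,.029),(z0+h,.029)]
    return np.vstack([np.c_[x+rr*np.cos(a),y+rr*np.sin(a),0*a+zz] for zz,rr in z])
def hullmask(c,P):
    m=np.zeros((480,640),np.uint8); h=cv2.convexHull(proj(c,P).astype(np.float32))
    cv2.fillConvexPoly(m,np.round(h*16).astype(np.int32),1,shift=4); return m>0
def fitxy(cs,ms,z0,x0):
    def f(p):
        e=0
        for c,m in zip(cs,ms):
            k=hullmask(c,cyl(p[0],p[1],z0)); e+=1-(k&m).sum()/(k|m).sum()
        return e
    r=minimize(f,x0,method='Nelder-Mead',options=dict(initial_simplex=np.array(x0)+[[0,0],[.01,0],[0,.01]],xatol=1e-4,fatol=1e-5))
    return r.x,r.fun
E
python3 - <<'E'
from h import *
import pickle
A=bot.capture('scene');B=bot.capture('side')
res={}
for nm,c in (('A',A),('B',B)):
    for t in ['fresh0_mid','done0_mid','warmer','crate_floor','opener','bottle_a','key_power']:
        try: r=bot.cut_out(c,t)
        except Exception as e: print(nm,t,e); continue
        res[nm,t]=r
        print(nm,t,[(round(float(d['conf']),2),d['box']) for d in r])
pickle.dump((A,B,res),open('first.pkl','wb'))
a=A['img'][150:370,210:490]; cv2.imwrite('pics/sA.png',cv2.resize(a,(784,616),interpolation=3)[:600,:,::-1])
b=B['img'][150:390,170:430]; cv2.imwrite('pics/sB.png',cv2.resize(b,(650,600),interpolation=3)[:,:,::-1])
E
```

```text
A fresh0_mid [(0.74, [282.0, 173.4, 25.7, 49.5]), (0.36, [63.3, 262.2, 154.9, 163.0])]
A done0_mid [(0.94, [392.8, 170.5, 32.5, 47.6]), (0.26, [272.5, 276.6, 12.1, 14.8])]
A warmer [(0.89, [230.7, 183.9, 238.6, 169.9])]
A crate_floor [(0.75, [61.5, 264.7, 155.7, 159.4])]
A opener [(0.83, [301.1, 166.6, 50.9, 42.3])]
A bottle_a [(0.89, [446.3, 80.7, 43.6, 92.6]), (0.62, [399.6, 64.3, 33.0, 92.4])]
A key_power [(0.53, [400.4, 65.2, 29.0, 90.7])]
B fresh0_mid [(0.95, [365.0, 265.9, 34.3, 51.5])]
B done0_mid [(0.93, [237.9, 279.0, 35.3, 54.6])]
B warmer [(0.78, [182.7, 184.3, 213.6, 193.2])]
B crate_floor [(0.87, [369.8, 131.8, 122.7, 84.6]), (0.62, [136.4, 351.1, 67.7, 101.3])]
B opener [(0.75, [318.7, 319.5, 84.9, 42.8])]
B bottle_a [(0.84, [135.8, 353.5, 70.2, 98.1]), (0.73, [235.5, 372.9, 51.4, 98.4]), (0.52, [313.9, 206.5, 28.6, 50.2])]
B key_power []
```

View pics/sA.png

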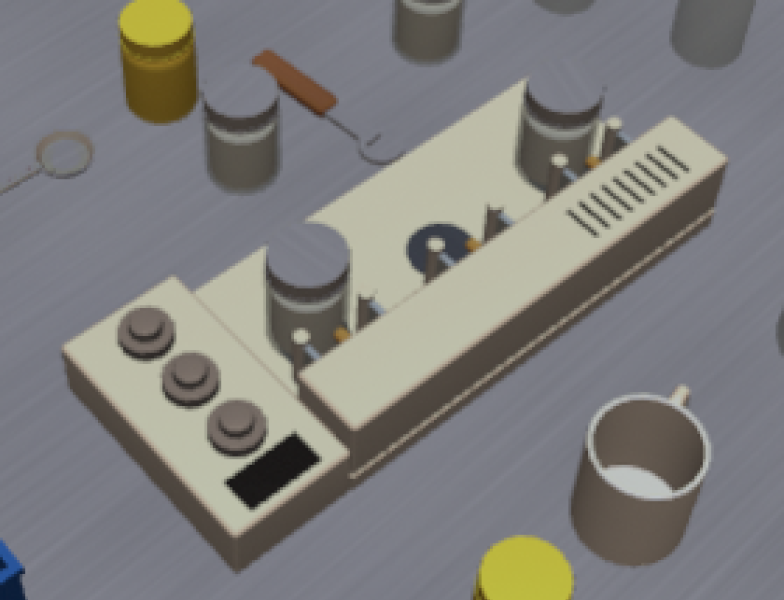

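View pics/sB.png

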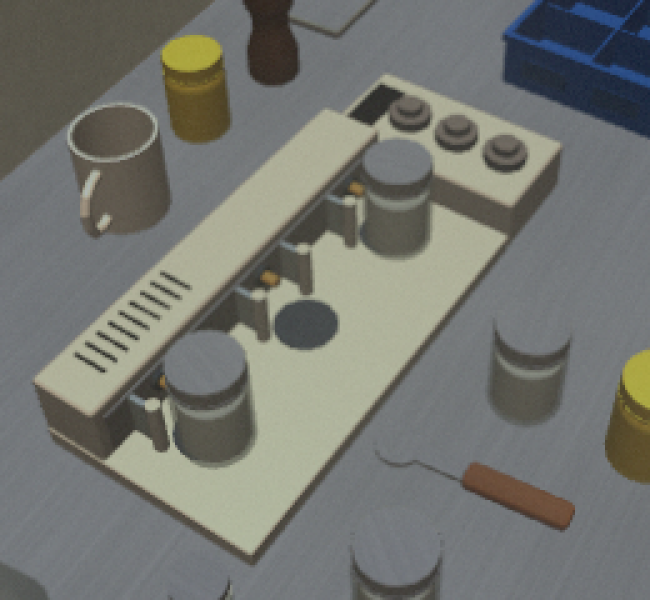

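```bash
cat > w.py <<'E'
from h import *
import pickle
A,B,res=pickle.load(open('first.pkl','rb'))
za=lambda p:np.array(p)/2.8+[210,150]
zb=lambda p:np.array(p)/2.5+[170,150]
by=[125+29.5,125-29.5,29.5,-29.5,-125+29.5,-125-29.5]
L=[]
for y,p in zip(by,[(614,124),(559,160),(494,210),(436,245),(366,298),(301,338)]): L.append((A,[20.6,y,77],za(p)))
for y,p in zip([154.5,29.5,-29.5,-95.5],[(152,405),(260,295),(304,247),(348,203)]): L.append((B,[20.6,y,77],zb(p)))
L+=[(A,[45,235,85],za((672,116))),(A,[105,235,85],za((726,160))),(B,[-90,235,25],zb((252,553))),(B,[105,235,85],zb((38,383)))]
L+=[(A,[-90,-235,60],za((65,352))),(A,[-90,-145,60],za((174,277)))]
def W(p,X):
    X=np.atleast_2d(X)/1000; c,s=np.cos(p[2]),np.sin(p[2])
    return np.c_[p[0]+c*X[:,0]-s*X[:,1],p[1]+s*X[:,0]+c*X[:,1],X[:,2]]
f=lambda p:np.concatenate([(proj(c,W(p,x))[0]-u) for c,x,u in L])
if __name__=='__main__':
    g=atz(A,za((494,210)),.077)[0]; h=atz(A,za((436,245)),.077)[0]
    d=g-h; yaw=np.arctan2(-d[0],d[1]); print(g,h,yaw,np.linalg.norm(d))
    r=least_squares(f,[g[0],g[1],yaw],loss='soft_l1'); print(r.x); print(np.round(f(r.x).reshape(-1,2),1))
    pk=r.x
    print('places',W(pk,[[0,125,25],[0,0,25],[0,-125,25]]))
    # keys
    for p in [(146,322),(190,370),(237,417)]:
        for z in (.07,.075,.08):
            q=atz(A,za(p),z)[0]; c,s=np.cos(pk[2]),np.sin(pk[2]); d=q[:2]-pk[:2]
            print(z,q,'w',c*d[0]+s*d[1],-s*d[0]+c*d[1])
    print('B')
    for p in [(506,146),(457,126),(411,106)]:
        for z in (.07,.075,.08):
            q=atz(B,zb(p),z)[0]; c,s=np.cos(pk[2]),np.sin(pk[2]); d=q[:2]-pk[:2]
            print(z,q,'w',c*d[0]+s*d[1],-s*d[0]+c*d[1])
E
python3 w.py
```

```text
[0.63614864 0.17680986 0.077     ] [0.63014751 0.12275984 0.077     ] -0.11057636932323481 0.054382147929202686
[0.61151268 0.14327674 0.01030286]
[[ -5.9  -0.7]
 [ -4.6   0.8]
 [ -2.9  -0.2]
 [ -2.3   3. ]
 [ -0.9   2.5]
 [  0.2   5.5]
 [  6.3  -2. ]
 [  1.8  -3.4]
 [  0.3  -3.1]
 [ -0.6  -5. ]
 [  6.7 -13.1]
 [  9.9 -13.9]
 [ -5.1  17.4]
 [-15.7  17.2]
 [ 14.9  -4.9]
 [ 10.9  -3.5]]
places [[0.61022485 0.26827011 0.025     ]
 [0.61151268 0.14327674 0.025     ]
 [0.61280052 0.01828338 0.025     ]]
0.07 [ 0.53783471 -0.06813554  0.07      ] w -0.07585217715453803 -0.2106419802669599
0.075 [ 0.54087135 -0.07019995  0.075     ] w -0.07283696541993086 -0.2127375718575695
0.08 [ 0.54390799 -0.07226437  0.08      ] w -0.06982175368532369 -0.2148331634481791
0.07 [ 0.58879489 -0.07198002  0.07      ] w -0.02493430466412397 -0.21501128172323702
0.075 [ 0.59156066 -0.074024    0.075     ] w -0.022189741116834145 -0.21708364878656092
0.08 [ 0.59432643 -0.07606798  0.08      ] w -0.019445177569544322 -0.2191560158498849
0.07 [ 0.63841523 -0.07371388  0.07      ] w 0.02466553619919771 -0.217256
[... 270 characters left out ...]
2
0.075 [ 0.54177917 -0.07324257  0.075     ] w -0.0719605419048378 -0.21578937883998722
0.08 [ 0.53961078 -0.06787431  0.08      ] w -0.07407350787820677 -0.2103990695711151
0.07 [ 0.59446039 -0.08124356  0.07      ] w -0.019364548493153225 -0.22433270763114752
0.075 [ 0.59191995 -0.07585592  0.075     ] w -0.021849342792956587 -0.21891917507255468
0.08 [ 0.58937952 -0.07046827  0.08      ] w -0.024334137092760055 -0.21350564251396173
0.07 [ 0.64447441 -0.08540637  0.07      ] w 0.030603929308305945 -0.22901057260534738
0.075 [ 0.6415656  -0.07998806  0.075     ] w 0.02775109655244708 -0.22356258564112738
0.08 [ 0.63865679 -0.07456976  0.08      ] w 0.024898263796588327 -0.21811459867690738
```

```bash
cat > w2.py <<'E'
from w import *
def tri(pa,pb):
    oa,va=ray(A,za(pa)); ob,vb=ray(B,zb(pb)); va,vb=va[0],vb[0]
    M=np.c_[va,-vb]; k=np.linalg.lstsq(M,ob-oa,rcond=None)[0]
    a=oa+va*k[0];b=ob+vb*k[1]; return (a+b)/2,np.linalg.norm(a-b)
for n,pa,pb in [('bar +29',(494,210),(260,295)),('bar -29',(436,245),(304,247)),('bar -95',(366,298),(348,203)),('bar154',(614,124),(152,405)),
  ('house BL',(726,160),(38,383)),('house FL',(672,116),(98,415)),('FR',(300,376),(375,130)),('con FL',(174,277),(512,205)),('con FR',(65,352),(560,147)),
  ('key1',(146,322),(506,146)),('key2',(190,370),(457,126)),('key3',(237,417),(411,106))]:
    print(n,*tri(pa,pb))
E
python3 w2.py
```

```text
bar +29 [0.63313199 0.1793775  0.07240051] 0.0017619241337453668
bar -29 [0.629171   0.12223991 0.07680866] 0.0021703145058548936
bar -95 [0.627034   0.05610687 0.07190071] 0.0005253027447532089
bar154 [0.6390189  0.30657594 0.07541125] 0.001269577420434831
house BL [0.720946   0.33554443 0.0798835 ] 0.003563857754675409
house FL [0.66509926 0.33754918 0.08219496] 0.006933852353886538
FR [ 0.6488259  -0.02674447  0.08218839] 0.00023004888523823802
con FL [ 0.5122585  -0.02373058  0.05772584] 0.0025037512513534695
con FR [ 0.50843307 -0.11905865  0.05341767] 0.00200443220918564
key1 [ 0.54140321 -0.07109171  0.0766305 ] 0.0009693168808072841
key2 [ 0.5917191  -0.07457786  0.07590838] 0.0007552137262394905
key3 [ 0.64107348 -0.07706731  0.07701795] 0.0019394581046406519
```

```bash
cat > w3.py <<'E'
from w import *
import w
L=L[:10]+[(A,[45,225,85],za((672,116))),(A,[105,225,85],za((726,160))),(B,[-90,225,25],zb((252,553))),(B,[105,225,85],zb((38,383)))]
L+=[(A,[-90,-245,60],za((65,352))),(A,[-90,-145,60],za((174,277))),(A,[45,-145,85],za((300,376))),(A,[105,-145,85],za((352,425))),(B,[45,-145,85],zb((375,130))),(B,[-90,-145,60],zb((512,205))),(B,[-90,-245,60],zb((560,147)))]
w.L=L
for a,b,x in [((146,322),(506,146),-65),((190,370),(457,126),-15),((237,417),(411,106),35)]:
    pass
r=least_squares(w.f,[.61,.15,-.05],loss='soft_l1'); pk=r.x; print(pk); print(np.round(w.f(pk).reshape(-1,2),1).tolist())
print('places',W(pk,[[0,125,25],[0,0,25],[0,-125,25]]))
c,s=np.cos(pk[2]),np.sin(pk[2])
for q in [[.5414,-.0711],[.5917,-.0746],[.6411,-.0771]]:
    d=np.array(q)-pk[:2]; print('key',c*d[0]+s*d[1],-s*d[0]+c*d[1])
# jars
masks={}
for nm,c in (('A',A),('B',B)):
    for t in ('fresh0_mid','done0_mid'): masks[nm,t]=np.array(res[nm,t][0]['pixels'])
print(fitxy([A,B],[masks['A','fresh0_mid'],masks['B','fresh0_mid']],0,[.5,.13]))
print(fitxy([A],[masks['A','fresh0_mid']],0,[.5,.13]),fitxy([B],[masks['B','fresh0_mid']],0,[.5,.13]))
print(fitxy([A,B],[masks['A','done0_mid'],masks['B','done0_mid']],.025,[.61,.27]))
E
python3 w3.py
```

```text
[ 0.60691064  0.1296392  -0.03631763]
[[-9.5, 3.5], [-9.4, 4.4], [-9.0, 2.7], [-9.6, 5.2], [-9.5, 3.9], [-9.7, 6.1], [10.1, -8.3], [7.3, -7.6], [6.7, -6.5], [6.6, -7.6], [1.3, -5.7], [3.7, -5.5], [-1.5, 6.7], [-7.0, 4.3], [1.9, -4.3], [3.6, -4.2], [3.0, -4.6], [6.1, -1.5], [-1.4, 1.9], [-2.6, 2.8], [-1.2, -0.2]]
places [[0.61144934 0.25455677 0.025     ]
 [0.60691064 0.1296392  0.025     ]
 [0.60237193 0.00472163 0.025     ]]
key -0.058178668419950764 -0.20298549729808393
key -0.007784753108565152 -0.20465681402117852
key 0.04167344602550257 -0.20536146884086237
(array([0.43326294, 0.11085571]), np.float64(0.16250101766669378))
(array([0.43216206, 0.11195598]), np.float64(0.08025177025963803)) (array([0.5 , 0.13]), np.float64(1.0))
(array([0.60809413, 0.27870161]), np.float64(0.20019150270306907))
```

```bash
cat > w4.py <<'E'
from w import *
from w3 import L
def g(p): 
    o=[]
    for i,(c,x,u) in enumerate(L):
        x=np.array(x,float)
        if i<10: x[1]+=p[3]
        o.append(proj(c,W(p,x))[0]-u)
    return np.concatenate(o)
r=least_squares(g,[.61,.11,-.05,40],loss='soft_l1',x_scale=[.01,.01,.01,10]); pk=r.x; print(pk); print(np.round(g(pk).reshape(-1,2),1).tolist())
print('places',W(pk,[[0,125+pk[3],25],[0,pk[3],25],[0,-125+pk[3],25]]))
c,s=np.cos(pk[2]),np.sin(pk[2])
for q in [[.5414,-.0711],[.5917,-.0746],[.6411,-.0771]]:
    d=np.array(q)-pk[:2]; print('key',c*d[0]+s*d[1],-s*d[0]+c*d[1])
# jars
for k in [('A','fresh0_mid'),('A','done0_mid'),('B','fresh0_mid'),('B','done0_mid')]:
    m=np.array(res[k][0]['pixels']); ys,xs=np.where(m)
    z=.09+(.025 if 'done' in k[1] else 0)
    # lid top-centre approx: highest rows
    print(k,xs.min(),xs.max(),ys.min(),ys.max())
E
python3 w4.py | tail -12
python3 - <<'E'
from w import *
# manual lid top centres, full-res pixels
import cv2
a=A['img'][110:230,220:450]; cv2.imwrite('pics/jA.png',cv2.resize(a,None,fx=3.4,fy=3.4,interpolation=2)[:,:,::-1])
b=B['img'][190:410,230:450]; cv2.imwrite('pics/jB.png',cv2.resize(b,None,fx=2.7,fy=2.7,interpolation=2)[:,:,::-1])
E
```

```text
[ 0.60926776  0.11814854 -0.04418139 34.46457524]
[[-0.7, -0.6], [-0.4, 0.0], [0.2, -2.1], [-0.2, 0.1], [0.1, -1.6], [0.1, 0.2], [0.1, -0.5], [-1.0, -0.9], [-0.9, -0.2], [-0.3, -1.7], [-0.8, -1.9], [1.6, -1.4], [0.1, 0.6], [-4.0, -1.4], [-2.3, -1.1], [-0.1, -1.0], [-1.2, -0.6], [1.7, 2.8], [0.8, -1.3], [-1.0, -0.5], [0.5, -3.0]]
places [[0.61631083 0.27745751 0.025     ]
 [0.61078996 0.15257949 0.025     ]
 [0.60526908 0.02770147 0.025     ]]
key -0.05944298762573407 -0.1920613824191811
key -0.00903748776179779 -0.1933363661315163
key 0.040424723342048344 -0.1936520759960439
('A', 'fresh0_mid') 282 310 174 220
('A', 'done0_mid') 394 424 170 217
('B', 'fresh0_mid') 364 398 268 319
('B', 'done0_mid') 234 272 282 336
```

View pics/jA.png

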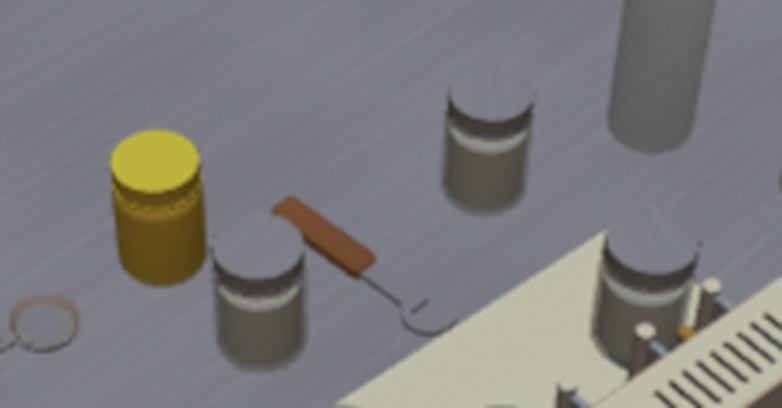

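View pics/jB.png

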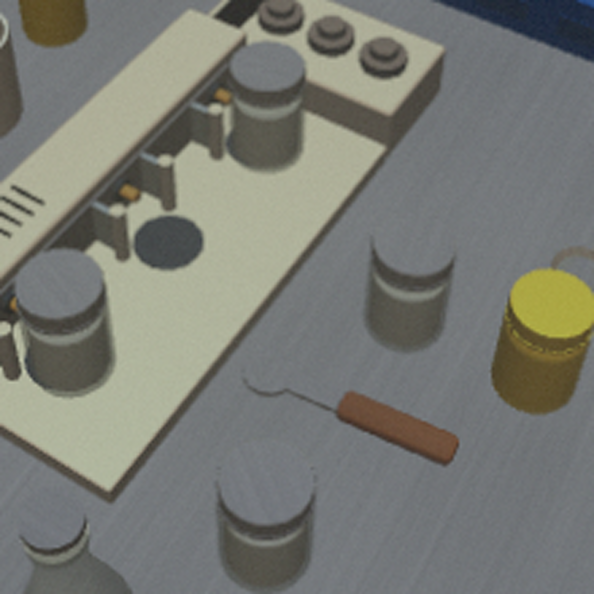

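```bash
cat > j.py <<'E'
from w import *
def tri(pa,pb):
    oa,va=ray(A,pa); ob,vb=ray(B,pb); va,vb=va[0],vb[0]
    k=np.linalg.lstsq(np.c_[va,-vb],ob-oa,rcond=None)[0]
    a=oa+va*k[0];b=ob+vb*k[1]; return (a+b)/2,np.linalg.norm(a-b)
ja=lambda p:np.array(p)/3.4+[220,110]
jb=lambda p:np.array(p)/2.7+[230,190]
J={'F1':(ja((259,246)),jb((414,248)),.09),'F2':(ja((491,92)),jb((267,488)),.09),'D0':(ja((652,243)),jb((61,284)),.115),'D2':(za((308,255)),zb((398,165)),.115),
'yel':(ja((156,160)),jb((552,304)),.09)}
ia=A['img'].copy(); ib=B['img'].copy()
for n,(a,b,z) in J.items():
    p,e=tri(a,b); qa=atz(A,a,z)[0];qb=atz(B,b,z)[0]
    print(n,np.round(p,4),round(e,4),np.round(qa[:2],4),np.round(qb[:2],4))
    m=(qa+qb)/2
    for c,i in((A,ia),(B,ib)):
        q=proj(c,cyl(m[0],m[1],z-.09)).reshape(4,40,2)
        for k in (0,3): cv2.polylines(i,[np.round(q[k]*16).astype(np.int32)],True,(255,0,0),1,shift=4)
cv2.imwrite('pics/oA.png',cv2.resize(ia[110:280,220:450],None,fx=3.4,fy=3.4)[:,:,::-1])
cv2.imwrite('pics/oB.png',cv2.resize(ib[190:410,230:450],None,fx=2.7,fy=2.7)[:,:,::-1])
# crate
for p in [(146,263),(62,314),(137,420),(218,352)]: print('crA',atz(A,p,.062)[0])
for p in [(397,135),(372,168),(462,208),(491,163)]: print('crB',atz(B,p,.062)[0])
# crate divider mids
print('bottles base'); 
for p in [(413,150),(466,168)]: print(atz(A,p,0)[0])
E
python3 j.py
```

```text
F1 [0.4296 0.1162 0.0863] 0.0007 [0.4327 0.114 ] [0.4283 0.1189]
F2 [0.4278 0.3253 0.0856] 0.0012 [0.4315 0.322 ] [0.4262 0.3271]
D0 [0.6082 0.2777 0.1114] 0.0026 [0.6112 0.2756] [0.605  0.2791]
D2 [0.5935 0.0314 0.1106] 0.0013 [0.5966 0.0293] [0.5906 0.0352]
yel [0.3291 0.1168 0.089 ] 0.0006 [0.3303 0.1162] [0.3288 0.1174]
crA [ 0.37527297 -0.2275676   0.062     ]
crA [ 0.36884566 -0.40460308  0.062     ]
crA [ 0.6342562  -0.41311826  0.062     ]
crA [ 0.62528974 -0.24169612  0.062     ]
crB [ 0.62121339 -0.39723829  0.062     ]
crB [ 0.61458062 -0.2251107   0.062     ]
crB [ 0.37120661 -0.19107462  0.062     ]
crB [ 0.36043893 -0.39995576  0.062     ]
bottles base
[0.47851274 0.45221244 0.        ]
[0.6058509  0.49893217 0.        ]
```

View pics/oA.png

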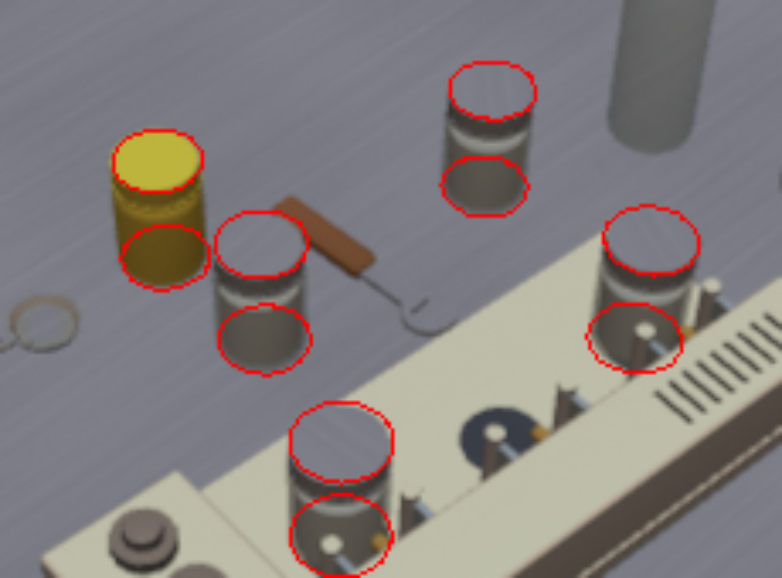

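View pics/oB.png

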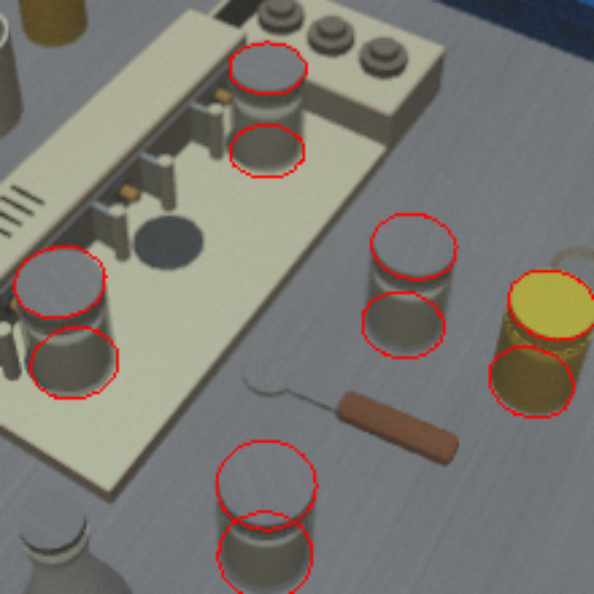

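Request:
servo_tool --plan "100 0 0 -30 0.168; 100 0 0 -30 0.168; 100 0 0 0 0"

```text
t: 1.32
position: [0.1584, -0.5273, 0.3186]
tool_rot: [-3.14, -0.004, -1.616]
contact_force: [0.4, -0.9, 0.2]
gripper_width: 1.002
```

```bash
cat >> h.py <<'E'
def st():
    s=bot.get_state(); print('t',round(float(s['t']),2),'pos',np.round(s['position'],4),'rot',np.round(s['tool_rot'],3),'q',np.round(s['q'],2),'F',np.round(s['contact_force'],1),'w',round(float(s['gripper_width']),3)); return s
def go(x,y,z,yaw=None):
    s=st(); R=rot(s); d=R.T@(np.array([x,y,z])-s['position'])*1000
    print('tool shift mm',np.round(d,1), 'turn', None if yaw is None else np.round(-((yaw-s['tool_rot'][2]+np.pi)%(2*np.pi)-np.pi),3))
E
python3 -c "from h import *;st()"
```

```text
t 1.32 pos [ 0.1584 -0.5273  0.3186] rot [-3.14  -0.004 -1.616] q [-1.28  0.12  0.33  1.78  0.    1.91] F [ 0.4 -0.9  0.2] w 1.002
```

Request:
servo_tool --plan "100 0 0 0 -0.185; 100 0 0 0 -0.185; 100 0 0 0 -0.185; 100 0 0 0 -0.185; 100 0 0 0 -0.185; 100 0 0 0 -0.185; 100 0 0 0 -0.185; 100 0 0 0 -0.185; 100 0 0 0 -0.185; 100 0 0 0 -0.185; 100 0 0 0 -0.185; 100 0 0 0 -0.185"

```text
t: 2.82
position: [0.1582, -0.5267, 0.3152]
tool_rot: [-3.14, -0.0, 0.613]
contact_force: [0.1, 0.0, 0.0]
gripper_width: 0.997
```

Request:
servo_tool --plan "100 0 0 0 -0.185; 100 0 0 0 -0.185; 100 0 0 0 -0.185; 100 0 0 0 -0.185; 100 0 0 0 -0.183; 100 30 40 0 0; 100 30 40 0 0; 100 30 40 0 0; 100 30 40 0 0; 100 30 40 0 0; 100 30 40 0 0; 100 20 40 0 0"

```text
t: 4.32
position: [0.4477, -0.3375, 0.3156]
tool_rot: [-3.141, -0.0, 1.531]
contact_force: [0.1, -0.9, 0.0]
gripper_width: 1.0
```

```bash
python3 - <<'E'
from h import *
s,c=wristcap(); save(c,'wcrate'); st()
E
```

```text
t 4.38 pos [ 0.4514 -0.3358  0.3144] rot [ 3.141e+00 -2.000e-03  1.533e+00] q [-0.64  0.15  0.36  1.78  0.   -0.6 ] F [ 1.8  3.1 -2.1] w 1.0
```

View pics/wcrate.png

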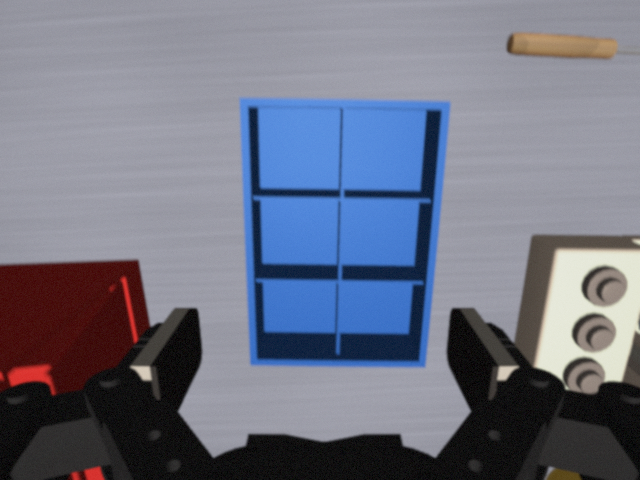

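```bash
python3 - <<'E'
from h import *
s,c=wristcap(); save(c,'wcrate2'); st()
P=atz(c,np.array([(240,99),(449,102),(427,366),(251,365)]),.062); print(np.round(P,4)); print(P.mean(0))
k=atz(c,np.array([(609,286),(598,333),(590,378)]),.0765);print(np.round(k,4))
E
```

```text
t 4.42 pos [ 0.4494 -0.3369  0.3143] rot [-3.140e+00 -2.000e-03  1.534e+00] q [-0.64  0.15  0.36  1.78  0.   -0.61] F [0.  0.  0.1] w 0.999
[[ 0.3654 -0.4039  0.062 ]
 [ 0.3742 -0.2283  0.062 ]
 [ 0.6293 -0.2387  0.062 ]
 [ 0.6212 -0.4169  0.062 ]]
[ 0.4975472  -0.32195377  0.062     ]
[[ 0.5422 -0.0745  0.0765]
 [ 0.5911 -0.0773  0.0765]
 [ 0.6419 -0.0772  0.0765]]
```

View pics/wcrate2.png

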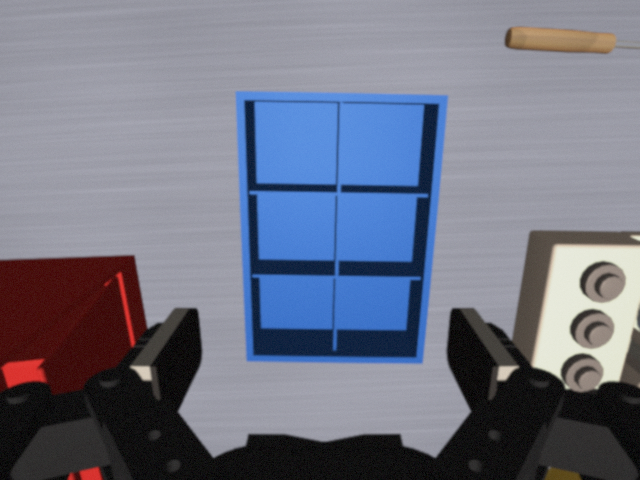

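Request:
servo_tool --plan "100 40 13 0 0; 100 40 13 0 0; 100 40 13 0 0; 100 40 13 0 0; 100 40 13 0 0; 100 40 13 0 0; 100 40 13 0 0; 100 40 13 0 0; 100 40 13 -30 0; 100 0 0 -30 0; 100 0 0 0 0; 100 0 0 0 0"

```text
t: 5.92
position: [0.5788, 0.0152, 0.3752]
tool_rot: [-3.14, 0.0, 1.528]
contact_force: [-0.6, 0.6, 0.3]
gripper_width: 1.002
```

```bash
python3 - <<'E'
from h import *
s,c=wristcap(); save(c,'wd2'); st()
for n,p in [('tcp',[0,0,.006])]:
    print(proj(c,s['position']+rot(s)@np.array(p)))
E
```

```text
t 5.97 pos [0.5787 0.0152 0.375 ] rot [-3.14   0.     1.528] q [ 0.03  0.25  0.6   1.92 -0.    0.07] F [ 0.9 -0.9  0.4] w 0.998
[[327.08260231 340.82136497]]
```

View pics/wd2.png

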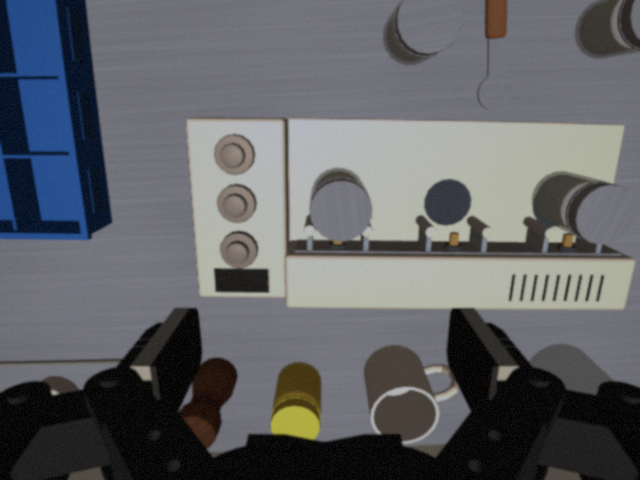

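```bash
python3 - <<'E'
from h import *
s,c=wristcap()
g=lambda p,z:np.round(atz(c,np.array(p,float),z)[:,:2],4).tolist()
print('D2',g([(341,209)],.115),'D0',g([(601,213)],.115),'F1',g([(432,20)],.09))
print('bars',g([(309,231),(366,231),(428,231),(485,230),(545,230)],.077))
print('keys',g([(233,155),(235,203),(238,250)],.0765))
im=c['img'][110:320,180:640]; cv2.imwrite('pics/wd2z.png',cv2.resize(im,None,fx=1.73,fy=1.73*1.3,interpolation=2)[:,:,::-1])
im=c['img'][140:270,280:480]; cv2.imwrite('pics/wd2y.png',cv2.resize(im,None,fx=4,fy=4,interpolation=2)[:,:,::-1])
E
```

```text
D2 [[0.5918, 0.0289]] D0 [[0.6054, 0.2719]] F1 [[0.4314, 0.1147]]
bars [[0.6221, -0.0034], [0.6245, 0.0549], [0.6272, 0.1186], [0.6286, 0.1775], [0.6312, 0.2404]]
keys [[0.542, -0.0736], [0.5897, -0.0765], [0.6396, -0.0784]]
```

View pics/wd2y.png

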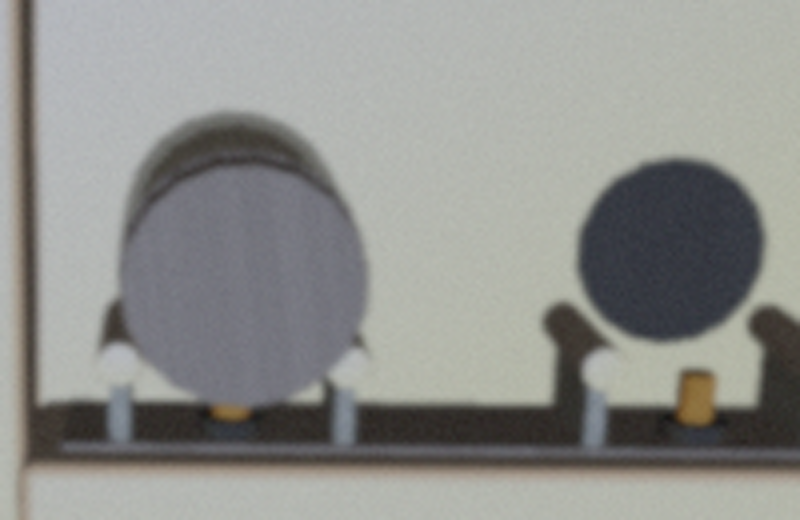

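Request:
servo_tool --plan "100 14.4 13.7 30 0; 100 0 0 40 0; 100 0 0 40 0; 100 0 0 40 0; 100 0 0 40 0; 100 0 0 40 0; 100 0 0 20 0; 100 0 0 17 0; 100 0 0 0 0"

```text
t: 7.15
position: [0.5922, 0.0293, 0.1079]
tool_rot: [-3.139, 0.0, 1.528]
contact_force: [-0.0, 0.6, -0.3]
gripper_width: 1.001
```

```bash
python3 - <<'E'
from h import *
s,c=wristcap(); save(c,'wg');st();c=bot.capture('side');cv2.imwrite('pics/sg.png',cv2.resize(c['img'][100:300,200:440],None,fx=3,fy=3)[:,:,::-1])
E
```

```text
t 7.2 pos [0.5929 0.0294 0.1092] rot [-3.141  0.     1.528] q [0.05 0.18 0.   1.39 0.   0.09] F [0.5 0.1 0.9] w 0.997
```

View pics/wg.png

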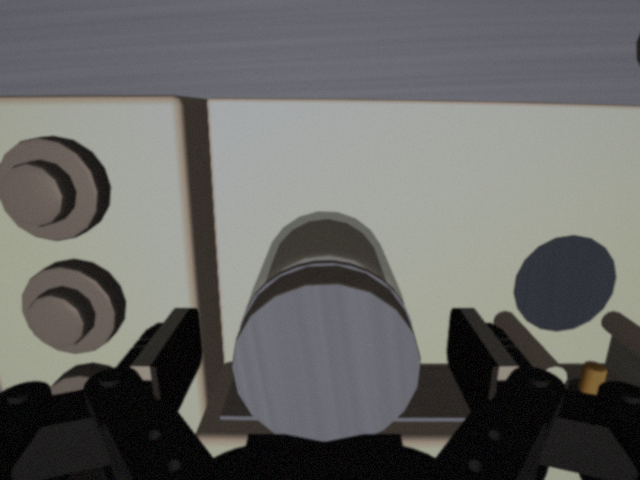

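View pics/sg.png

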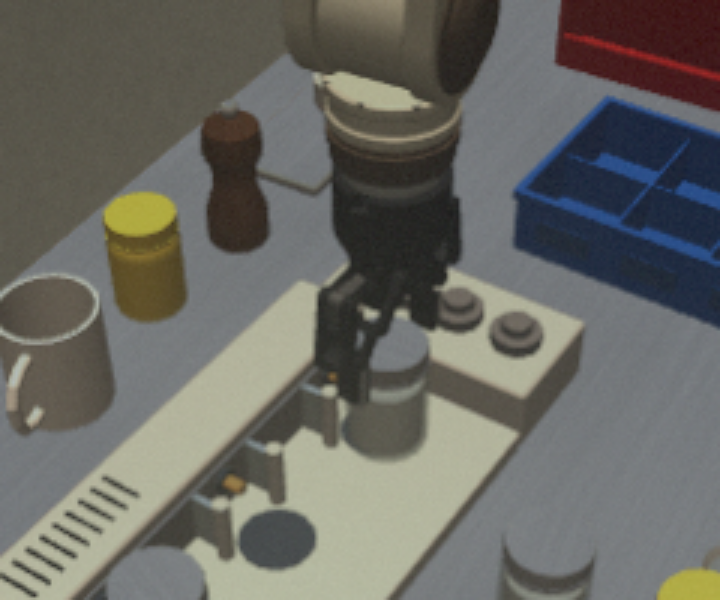

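Request:
servo_tool --plan "0 0 0 0 0; 0 0 0 0 0; 0 0 0 0 0; 0 0 0 0 0; 0 0 0 0 0; 0 0 0 -20 0; 0 0 0 -20 0; 0 0 0 -20 0; 0 0 0 -30 0; 0 0 0 0 0"

```text
t: 8.5
position: [0.594, 0.0296, 0.2012]
tool_rot: [3.138, -0.0, 1.528]
contact_force: [0.6, -0.5, -3.5]
gripper_width: 0.661
```

```bash
python3 - <<'E'
from h import *
go(.5772,-.2864,.20)
c=bot.capture('side');cv2.imwrite('pics/sg2.png',cv2.resize(c['img'][100:300,200:440],None,fx=3,fy=3)[:,:,::-1])
E
```

```text
t 8.5 pos [0.594  0.0296 0.2012] rot [ 3.138 -0.     1.528] q [ 0.05  0.18  0.17  1.56 -0.    0.09] F [ 0.6 -0.5 -3.5] w 0.661
tool shift mm [-316.4   -3.3    1.1] turn None
```

View pics/sg2.png

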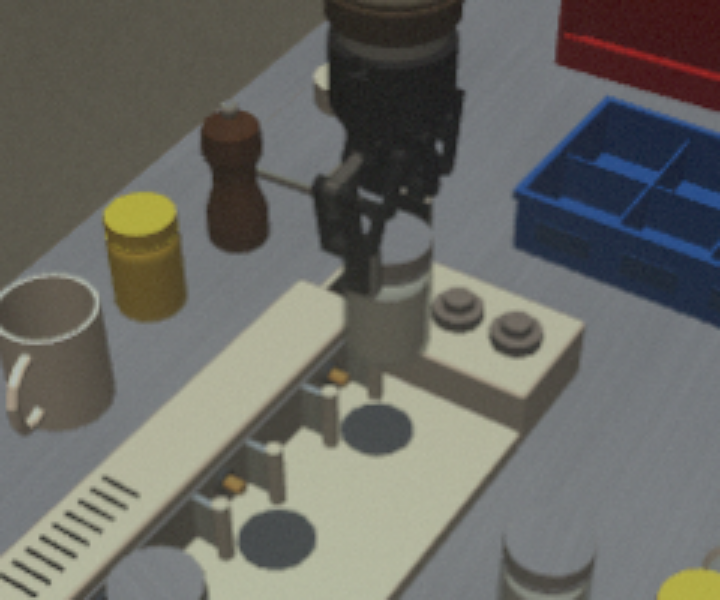

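Request:
servo_tool --plan "0 -25 0 0 0; 0 -40 0 0 0; 0 -40 0 0 0; 0 -40 0 0 0; 0 -40 0 0 0; 0 -40 0 0 0; 0 -40 -3 0 0; 0 -30 0 0 0; 0 -21.4 0 0 0; 0 0 0 0 0; 0 0 0 0 0"

```text
t: 9.93
position: [0.5766, -0.2858, 0.1987]
tool_rot: [-3.141, -0.001, 1.528]
contact_force: [1.0, 0.0, -3.9]
gripper_width: 0.659
```

```bash
python3 - <<'E'
from h import *
s,c=wristcap(); st(); save(c,'wc1')
c=bot.capture('scene');cv2.imwrite('pics/c1.png',cv2.resize(c['img'][200:440,50:290],None,fx=2.5,fy=2.5)[:,:,::-1])
E
```

```text
t 9.97 pos [ 0.5767 -0.2855  0.199 ] rot [-3.141 -0.     1.529] q [-0.46  0.3   0.32  1.58  0.   -0.42] F [ 1.1 -0.  -2.9] w 0.66
```

View pics/wc1.png

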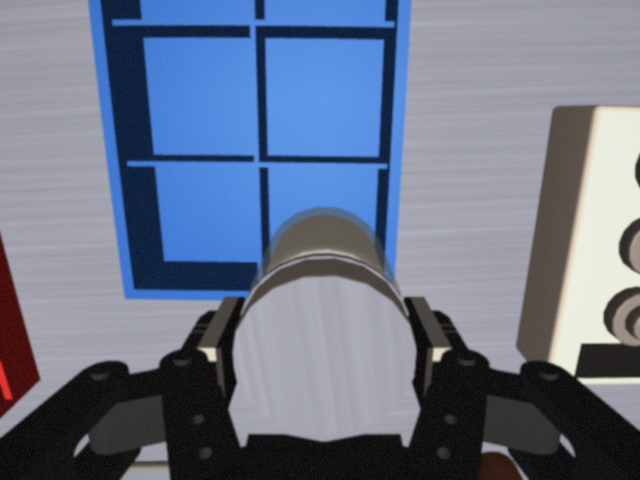

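View pics/c1.png

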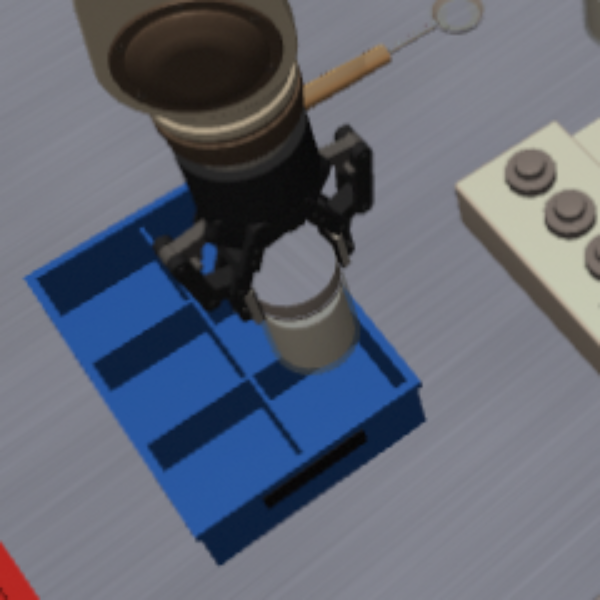

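```bash
python3 - <<'E'
from h import *
s,c=wristcap()
P=atz(c,np.array([(257,161.),(254,29)]),.05); print(P)
Q=atz(c,np.array([(125,298.),(388,165)]),.062); print(Q)
R=np.array([[np.cos(-.042),.042],[-.042,np.cos(.042)]])
print('comp',P[0,:2]+R@[.041,.042],'other', P[1,:2]+R@[-.041,.042])
E
```

```text
[[ 0.53191487 -0.32688491  0.05      ]
 [ 0.45557001 -0.32233863  0.05      ]]
[[ 0.61681905 -0.42099798  0.062     ]
 [ 0.53631156 -0.24634873  0.062     ]]
comp [ 0.57464271 -0.28664395] other [ 0.41637016 -0.27865367]
```

Request:
servo_tool --plan "0 0 -1 30 0; 0 0 0 30 0; 0 0 0 25 0; 0 0 0 15 0; 0 0 0 7 0; 0 0 0 0 0; 0 0 0 0 0"

```text
t: 10.95
position: [0.576, -0.2866, 0.0933]
tool_rot: [3.14, 0.001, 1.528]
contact_force: [-0.5, -0.5, -3.0]
gripper_width: 0.662
```

Request:
servo_tool --plan "0 0 0 2 0; 0 0 0 1.5 0; 0 0 0 0 0; 0 0 0 0 0"

```text
t: 11.45
position: [0.5762, -0.2866, 0.0916]
tool_rot: [3.138, 0.001, 1.528]
contact_force: [-4.3, 1.6, 11.9]
gripper_width: 0.665
```

Request:
servo_tool --plan "80 0 0 0 0; 100 0 0 0 0; 100 0 0 0 0; 100 0 0 0 0; 100 0 0 -20 0; 100 0 0 -30 0; 100 0 0 -40 0; 100 0 0 -40 0; 100 0 0 -40 0; 100 0 0 -40 0; 100 0 0 0 0"

```text
t: 12.82
position: [0.576, -0.2866, 0.304]
tool_rot: [3.135, 0.003, 1.528]
contact_force: [-0.1, -0.4, -0.2]
gripper_width: 1.004
```

```bash
python3 - <<'E'
from h import *
s,c=wristcap(); save(c,'wc2')
go(.607,.277,.30)
c=bot.capture('side');cv2.imwrite('pics/s3.png',c['img'][:,:,::-1])
E
```

```text
t 12.88 pos [ 0.5759 -0.2866  0.3015] rot [3.138e+00 2.000e-03 1.528e+00] q [-0.46  0.35  0.58  1.79 -0.   -0.42] F [-0.1  0.4 -1.2] w 0.999
tool shift mm [564.4   6.9   0.6] turn None
```

View pics/s3.png

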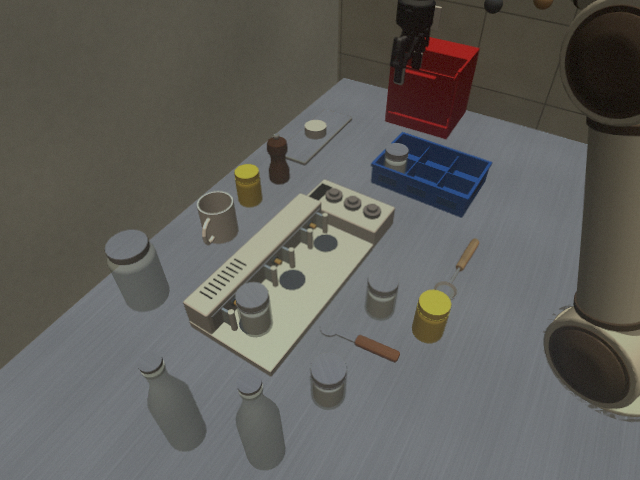

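Jar one stands in its compartment, upright. On to the left-end jar.

Request:
servo_tool --plan "100 30 0 0 0; 100 50 0 0 0; 100 55 0 0 0; 100 55 0 0 0; 100 55 0 0 0; 100 55 0 0 0; 100 55 0 0 0; 100 55 0 0 0; 100 55 0 0 0; 100 55 0 0 0; 100 44 7 0 0; 100 0 0 0 0"

```text
t: 14.42
position: [0.6062, 0.2797, 0.2961]
tool_rot: [-3.138, 0.001, 1.532]
contact_force: [-0.1, -0.3, -0.2]
gripper_width: 1.002
```

```bash
python3 - <<'E'
from h import *
s,c=wristcap(); s,c=wristcap(); save(c,'wd0'); st()
E
```

```text
t 14.53 pos [0.6064 0.2768 0.2975] rot [-3.140e+00  1.000e-03  1.529e+00] q [ 0.43  0.42  0.66  1.81 -0.    0.47] F [-0.4 -1.   0.5] w 1.0
```

View pics/wd0.png

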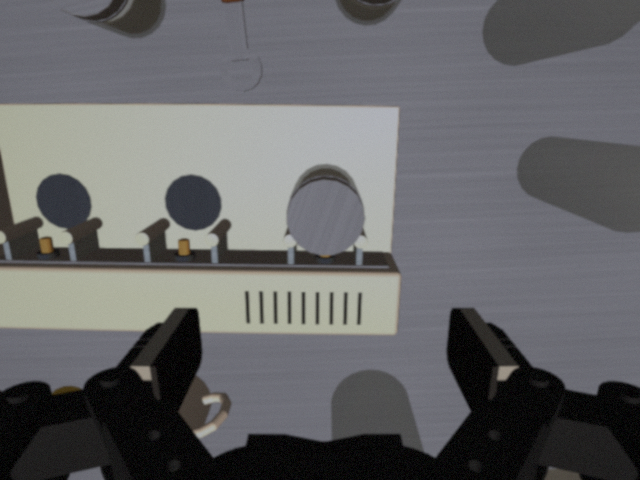

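```bash
python3 - <<'E'
from h import *
s,c=wristcap()
g=lambda p,z:np.round(atz(c,np.array(p,float),z)[:,:2],4).tolist()
print('D0',g([(326,217)],.115)); print('bars',g([(3,238),(70,238),(147,239),(214,240),(291,240),(361,240)],.077)); print('disc',g([(193,202.5),(63.5,201)],.025))
go(g([(326,217)],.115)[0][0],g([(326,217)],.115)[0][1],.108)
E
```

```text
D0 [[0.6074, 0.2768]]
bars [[0.6234, -0.0017], [0.6258, 0.058], [0.6295, 0.1246], [0.6327, 0.1816], [0.6353, 0.2464], [0.6377, 0.3051]]
disc [[0.61, 0.1508], [0.603, 0.0255]]
t 14.57 pos [0.6065 0.2761 0.2982] rot [-3.141e+00  1.000e-03  1.528e+00] q [ 0.43  0.42  0.66  1.81 -0.    0.47] F [ 0.6  0.1 -0.1] w 0.998
tool shift mm [  0.9   1.1 190.2] turn None
```

Request:
servo_tool --plan "100 1 1 30 0; 100 0 0 40 0; 100 0 0 40 0; 100 0 0 40 0; 100 0 0 25 0; 100 0 0 15 0; 100 0 0 0 0; 0 0 0 0 0; 0 0 0 0 0; 0 0 0 0 0; 0 0 0 0 0; 0 0 0 0 0"

```text
t: 16.08
position: [0.6085, 0.2781, 0.1108]
tool_rot: [3.139, -0.001, 1.528]
contact_force: [0.3, -0.7, 6.2]
gripper_width: 0.659
```

Request:
servo_tool --plan "0 0 0 -20 0; 0 0 0 -30 0; 0 0 0 -40 0; 0 0 0 -20 0; 0 0 0 0 0"

```text
t: 16.7
position: [0.6084, 0.2781, 0.2208]
tool_rot: [3.139, -0.002, 1.528]
contact_force: [0.1, 0.6, -2.5]
gripper_width: 0.66
```

```bash
python3 - <<'E'
from h import *
s,c=wristcap(); save(c,'wd0g'); go(.4155,-.279,.215)
E
```

```text
t 16.75 pos [0.608  0.2779 0.2189] rot [ 3.141 -0.     1.528] q [0.43 0.37 0.44 1.64 0.   0.47] F [ 0.3 -0.1 -2.9] w 0.658
tool shift mm [-564.6 -168.6    3.5] turn None
```

View pics/wd0g.png

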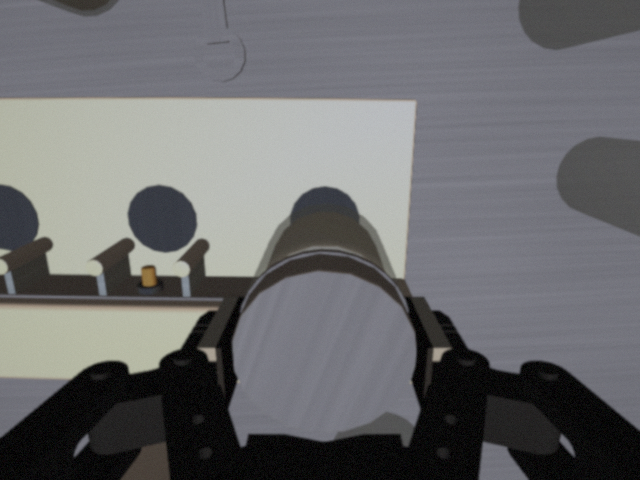

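Request:
servo_tool --plan "0 -25 -5 0 0; 0 -45 -10 0 0; 0 -50 -15 0 0; 0 -50 -15 0 0; 0 -50 -15 0 0; 0 -50 -15 0 0; 0 -50 -15 0 0; 0 -50 -15 0 0; 0 -50 -15 0 0; 0 -50 -15 0 0; 0 -50 -20 0 0; 0 -44 -19 0 0"

```text
t: 18.25
position: [0.4084, -0.2796, 0.2171]
tool_rot: [-3.14, -0.001, 1.528]
contact_force: [1.5, -0.6, -2.5]
gripper_width: 0.66
```

Request:
servo_tool --plan "0 0 0 0 0; 0 0 0 0 0"

```text
t: 18.5
position: [0.4095, -0.278, 0.2176]
tool_rot: [-3.14, -0.001, 1.527]
contact_force: [-0.7, 0.0, -2.3]
gripper_width: 0.66
```

```bash
python3 - <<'E'
from h import *
s,c=wristcap(); save(c,'wc3'); go(.4155,-.279,.093)
c=bot.capture('scene');cv2.imwrite('pics/c3.png',cv2.resize(c['img'][200:440,50:290],None,fx=2.5,fy=2.5)[:,:,::-1])
E
```

```text
t 18.55 pos [ 0.4098 -0.2776  0.2179] rot [-3.141e+00 -1.000e-03  1.528e+00] q [-0.6  -0.05 -0.04  1.58  0.   -0.55] F [ 1.4  0.5 -1.3] w 0.659
tool shift mm [ -1.3   5.9 124.9] turn None
```

View pics/wc3.png

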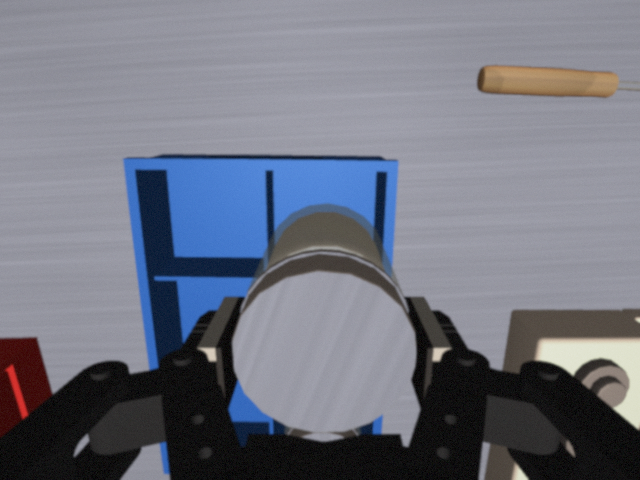

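View pics/c3.png

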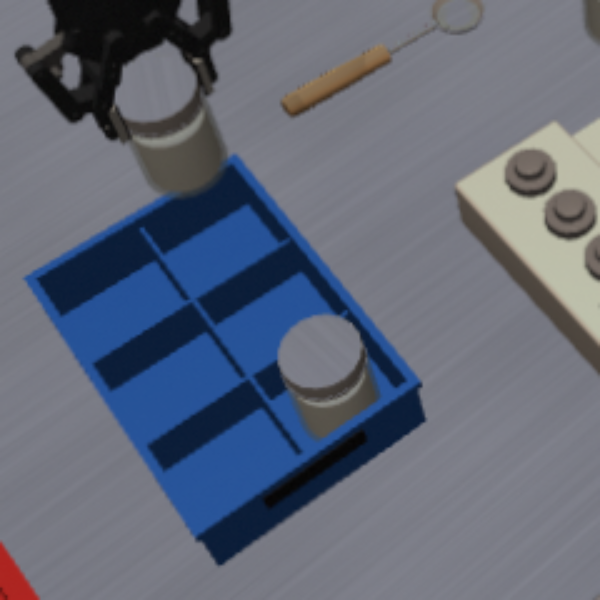

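```bash
python3 - <<'E'
from h import *
s,c=wristcap(); st()
print(atz(c,np.array([(220,276.),(268,180),(269,258)]),.05)); print(atz(c,np.array([(125,159.),(397,161)]),.062))
E
```

```text
t 18.65 pos [ 0.4102 -0.2774  0.2184] rot [-3.141 -0.     1.529] q [-0.59 -0.05 -0.04  1.59  0.   -0.55] F [ 0.1 -0.6 -2.6] w 0.658
[[ 0.44874969 -0.35605684  0.05      ]
 [ 0.38016078 -0.31544709  0.05      ]
 [ 0.4363219  -0.31915457  0.05      ]]
[[ 0.36053455 -0.4057606   0.062     ]
 [ 0.36950279 -0.22967639  0.062     ]]
```

Request:
servo_tool --plan "0 1.5 1 20 0; 0 0 0 35 0; 0 0 0 30 0; 0 0 0 20 0; 0 0 0 12 0; 0 0 0 6 0; 0 0 0 0 0; 0 0 0 0 0"

```text
t: 19.65
position: [0.4112, -0.277, 0.0966]
tool_rot: [3.141, 0.001, 1.528]
contact_force: [-0.0, 0.7, -0.6]
gripper_width: 0.662
```

Request:
servo_tool --plan "0 0 0 2 0; 0 0 0 1.5 0; 0 0 0 0 0; 0 0 0 0 0"

```text
t: 20.15
position: [0.4108, -0.2769, 0.0923]
tool_rot: [3.142, -0.0, 1.528]
contact_force: [0.4, 0.2, -3.0]
gripper_width: 0.664
```

Request:
servo_tool --plan "0 0 0 1.5 0; 0 0 0 0 0; 0 0 0 0 0; 100 0 0 0 0; 100 0 0 0 0; 100 0 0 0 0; 100 0 0 0 0; 100 0 0 -20 0; 100 0 0 -40 0; 100 0 0 -50 0; 100 0 0 -50 0; 100 0 0 -50 0"

```text
t: 21.65
position: [0.4107, -0.2767, 0.3025]
tool_rot: [3.141, 0.0, 1.528]
contact_force: [0.8, -1.2, 0.5]
gripper_width: 0.999
```

```bash
python3 - <<'E'
from h import *
import pickle
A=bot.capture('scene');B=bot.capture('side');save(A,'A4');save(B,'B4');pickle.dump((A,B),open('p4.pkl','wb'))
go(.43,.1165,.30)
E
```

```text
t 21.75 pos [ 0.4117 -0.2774  0.3062] rot [3.135 0.004 1.528] q [-0.59 -0.02  0.16  1.75 -0.   -0.55] F [ 0.2  0.2 -0.4] w 1.002
tool shift mm [394.3   1.4   4.7] turn None
```

View pics/A4.png

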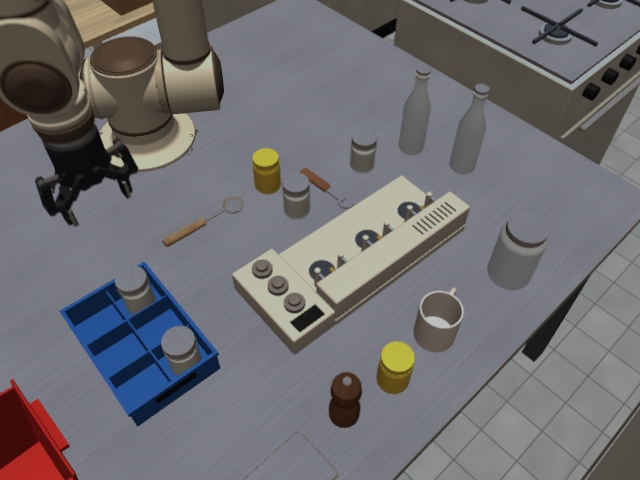

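View pics/B4.png

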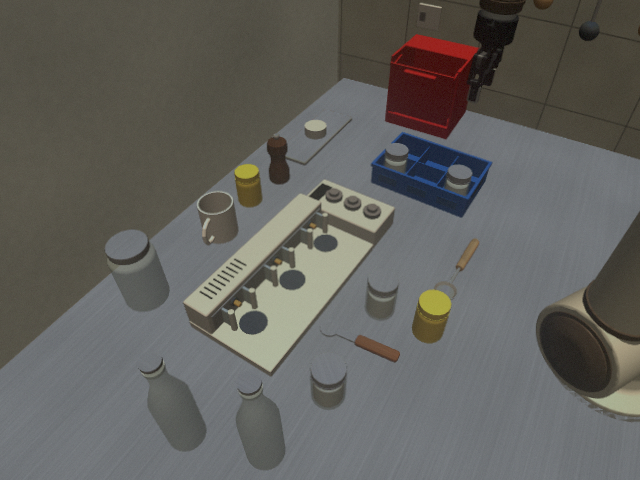

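Request:
servo_tool --plan "100 40 0 0 0; 100 50 0 0 0; 100 50 0 0 0; 100 50 0 0 0; 100 50 0 0 0; 100 50 0 0 0; 100 50 0 0 0; 100 40 0 0 0; 100 14 1 0 0; 100 0 0 0 0; 100 0 0 0 0"

```text
t: 23.12
position: [0.4287, 0.1158, 0.3007]
tool_rot: [-3.141, 0.0, 1.527]
contact_force: [-0.1, 0.2, -0.5]
gripper_width: 0.999
```

```bash
python3 - <<'E'
from h import *
s,c=wristcap(); save(c,'wf1'); st()
E
```

```text
t 23.18 pos [0.4288 0.1157 0.3008] rot [3.142 0.    1.527] q [ 0.26 -0.14  0.04  1.75 -0.    0.31] F [-0.3  0.4  0.1] w 1.003
```

View pics/wf1.png

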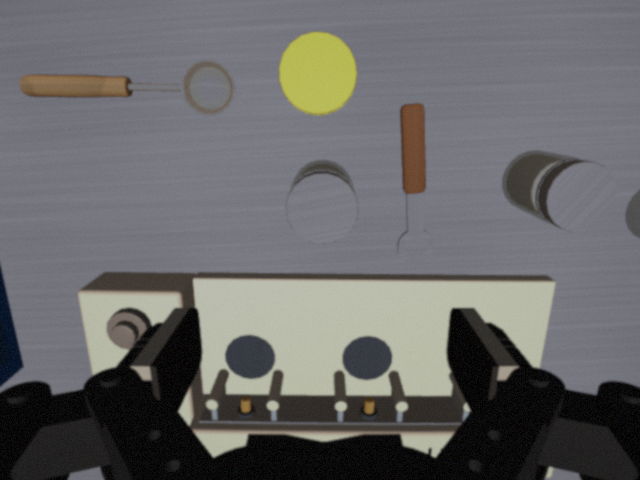

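```bash
python3 - <<'E'
from h import *
s,c=wristcap()
g=lambda p,z:np.round(atz(c,np.array(p,float),z)[:,:2],4)
print('F1',g([(322,208)],.09),'F2',g([(582,197)],.09))
print('bars',g([(212,405),(273,406),(341,407),(402,407)],.077))
print('keys',g([(126,329)],.0765))
p=g([(322,208)],.09)[0]; go(p[0],p[1],.084)
E
```

```text
F1 [[0.4296 0.1128]] F2 [[0.4293 0.3217]]
bars [[ 0.6227 -0.0027]
 [ 0.6259  0.0564]
 [ 0.6298  0.1221]
 [ 0.6326  0.1811]]
keys [[ 0.5378 -0.072 ]]
t 23.23 pos [0.4288 0.1157 0.3009] rot [3.141 0.    1.526] q [ 0.26 -0.14  0.04  1.75 -0.    0.31] F [-0.6 -0.1 -0. ] w 1.0
tool shift mm [ -2.9   0.9 216.9] turn None
```

Request:
servo_tool --plan "100 -2 1 30 0; 100 0 0 45 0; 100 0 0 50 0; 100 0 0 50 0; 100 0 0 26 0; 100 0 0 15 0; 100 0 0 0 0; 0 0 0 0 0; 0 0 0 0 0; 0 0 0 0 0; 0 0 0 0 0; 0 0 0 0 0"

```text
t: 24.72
position: [0.4305, 0.1148, 0.0865]
tool_rot: [3.139, -0.001, 1.528]
contact_force: [-1.2, -2.1, 6.4]
gripper_width: 0.657
```

Request:
servo_tool --plan "0 0 0 -20 0; 0 0 0 -30 0; 0 0 0 -30 0; 0 0 0 0 0; 0 0 0 0 0"

```text
t: 25.35
position: [0.4294, 0.1147, 0.1639]
tool_rot: [-3.141, 0.0, 1.528]
contact_force: [0.4, -0.1, -3.7]
gripper_width: 0.66
```

```bash
python3 - <<'E'
from h import *
s,c=wristcap(); save(c,'wf1g')
# place2 short by 8 mm
x,y=.6045,.0280; yaw=-.045
go(x-.008,y+.0004,.165)
E
```

```text
t 25.4 pos [0.4292 0.1146 0.1635] rot [-3.140e+00  1.000e-03  1.528e+00] q [ 0.26 -0.18 -0.26  1.49 -0.    0.3 ] F [-0.4  0.2 -3.2] w 0.663
tool shift mm [-79.  170.9  -1.7] turn None
```

View pics/wf1g.png

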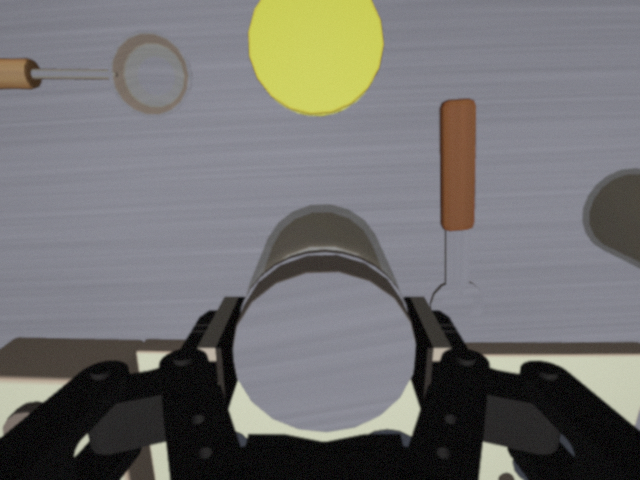

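Request:
servo_tool --plan "0 10 30 0 0; 0 12 45 0 0; 0 12 45 0 0; 0 11.7 35 0 0; 0 0 16.7 0 0; 0 0 0 0 0; 0 0 0 20 0; 0 0 0 18 0; 0 0 0 10 0; 0 0 0 0 0; 0 0 0 0 0"

```text
t: 26.78
position: [0.6033, 0.1531, 0.1175]
tool_rot: [3.141, -0.0, 1.528]
contact_force: [0.2, -0.1, -2.9]
gripper_width: 0.659
```

Request:
servo_tool --plan "0 0 0 3 0; 0 0 0 2 0; 0 0 0 1 0; 0 0 0 0 0; 0 0 0 0 0"

```text
t: 27.4
position: [0.6034, 0.1531, 0.1117]
tool_rot: [3.14, -0.0, 1.528]
contact_force: [-0.4, -1.2, 6.2]
gripper_width: 0.659
```

```bash
python3 - <<'E'
from h import *
st();s,c=wristcap(); save(c,'wp1')
E
```

```text
t 27.4 pos [0.6034 0.1531 0.1117] rot [ 3.14  -0.     1.528] q [ 0.25  0.25  0.08  1.4  -0.    0.29] F [-0.4 -1.2  6.2] w 0.659
```

View pics/wp1.png

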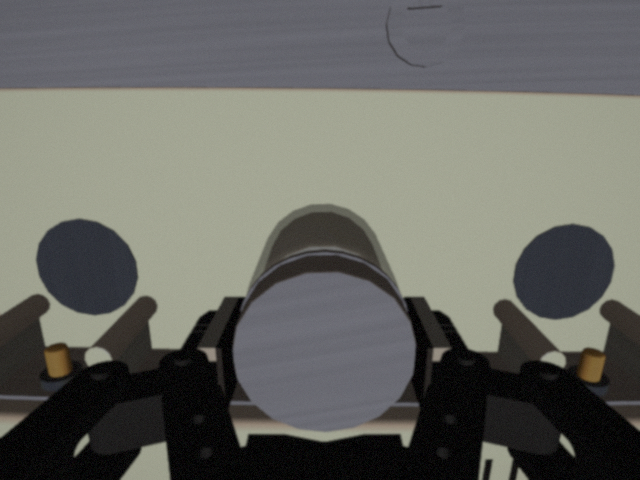

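Request:
servo_tool --plan "100 0 0 0 0; 100 0 0 0 0; 100 0 0 0 0; 100 0 0 0 0; 100 0 0 -20 0; 100 0 0 -40 0; 0 0 -30 0 0; 0 0 -32 0 0; 0 0 0 0 0; 0 0 0 0 0; 0 0 0 0 0; 0 0 0 0 0"

```text
t: 28.95
position: [0.5416, 0.1556, 0.1705]
tool_rot: [-3.141, 0.0, 1.528]
contact_force: [-0.9, -0.5, 0.5]
gripper_width: 0.005
```

```bash
python3 - <<'E'
from h import *
st();s,c=wristcap(); save(c,'wp1b')
E
```

```text
t 28.95 pos [0.5416 0.1556 0.1705] rot [-3.141  0.     1.528] q [ 0.28  0.1   0.03  1.5  -0.    0.32] F [-0.9 -0.5  0.5] w 0.005
```

View pics/wp1b.png

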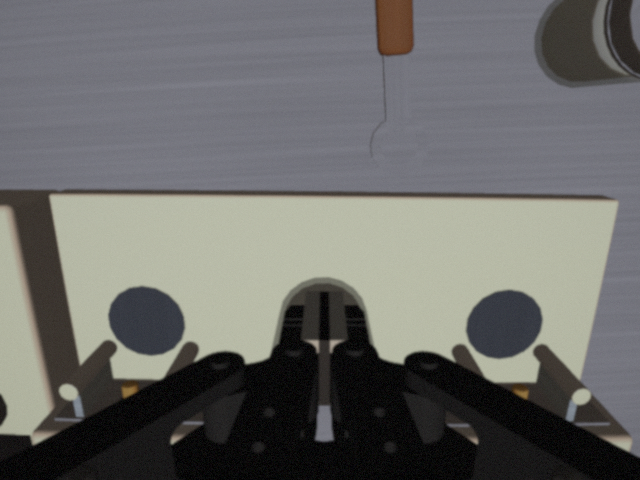

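Request:
servo_tool --plan "0 0 0 30 0; 0 0 0 35 0; 0 0 0 18 0; 0 0 0 0 0; 0 0 8 0 0; 0 0 6 0 0; 0 0 3 0 0; 0 0 2 0 0; 0 0 0 0 0"

```text
t: 30.12
position: [0.5602, 0.1549, 0.0878]
tool_rot: [-3.142, 0.0, 1.528]
contact_force: [-0.3, 0.1, 0.7]
gripper_width: -0.004
```

Request:
servo_tool --plan "0 0 2 0 0; 0 0 2 0 0; 0 0 0 0 0"

```text
t: 30.5
position: [0.5641, 0.1547, 0.0877]
tool_rot: [-3.141, 0.0, 1.528]
contact_force: [-1.3, 0.1, 0.6]
gripper_width: -0.0
```

Request:
servo_tool --plan "0 0 1.5 0 0; 0 0 1.5 0 0; 0 0 0 0 0"

```text
t: 30.88
position: [0.5672, 0.1546, 0.0877]
tool_rot: [-3.142, -0.0, 1.528]
contact_force: [-0.7, -0.1, 0.5]
gripper_width: 0.002
```

Request:
servo_tool --plan "0 0 1.5 0 0; 0 0 0 0 0; 0 0 0 0 0"

```text
t: 31.25
position: [0.5685, 0.1547, 0.0877]
tool_rot: [-3.141, -0.0, 1.528]
contact_force: [-3.5, 1.6, 0.8]
gripper_width: 0.004
```

```bash
python3 - <<'E'
from h import *
st()
c=bot.capture('side');cv2.imwrite('pics/p1s.png',cv2.resize(c['img'][190:370,190:390],None,fx=3.5,fy=3.3,interpolation=2)[:,:,::-1])
E
```

```text
t 31.25 pos [0.5685 0.1547 0.0877] rot [-3.141 -0.     1.528] q [ 0.27  0.18 -0.05  1.34  0.    0.31] F [-3.5  1.6  0.8] w 0.004
```

View pics/p1s.png

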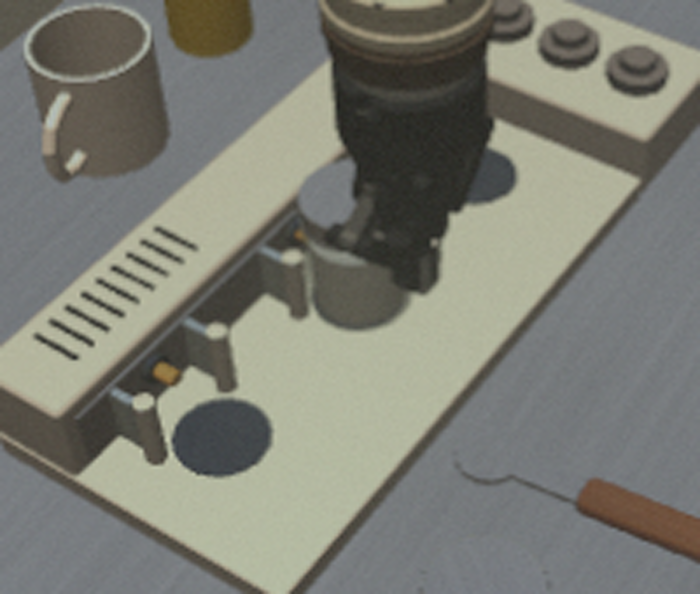

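Request:
servo_tool --plan "0 0 1 0 0; 0 0 0 0 0; 0 0 0 0 0"

```text
t: 31.68
position: [0.5694, 0.1546, 0.0877]
tool_rot: [-3.141, -0.0, 1.528]
contact_force: [-3.8, 2.6, 1.0]
gripper_width: 0.002
```

Request:
servo_tool --plan "0 0 1 0 0; 0 0 0 0 0; 0 0 0 0 0"

```text
t: 32.05
position: [0.5696, 0.1547, 0.0877]
tool_rot: [-3.139, -0.0, 1.528]
contact_force: [-9.7, 2.6, 3.0]
gripper_width: 0.002
```

Request:
servo_tool --plan "0 0 1 0 0; 0 0 0 0 0; 0 0 -3 0 0; 0 0 -10 0 0; 0 0 -20 0 0; 0 0 0 -40 0; 0 0 0 -50 0; 0 0 0 -50 0; 0 0 0 0 0"

```text
t: 33.17
position: [0.54, 0.156, 0.2325]
tool_rot: [3.134, -0.002, 1.528]
contact_force: [0.1, 0.4, -0.4]
gripper_width: -0.001
```

```bash
python3 - <<'E'
from h import *
st()
s,c=wristcap();save(c,'p1w')
c=bot.capture('side');cv2.imwrite('pics/p1s2.png',cv2.resize(c['img'][190:430,190:430],None,fx=2.5,fy=2.5,interpolation=2)[:,:,::-1])
E
```

```text
t 33.17 pos [0.54   0.156  0.2325] rot [ 3.134e+00 -2.000e-03  1.528e+00] q [ 0.28  0.1   0.14  1.61 -0.    0.32] F [ 0.1  0.4 -0.4] w -0.001
```

View pics/p1s2.png

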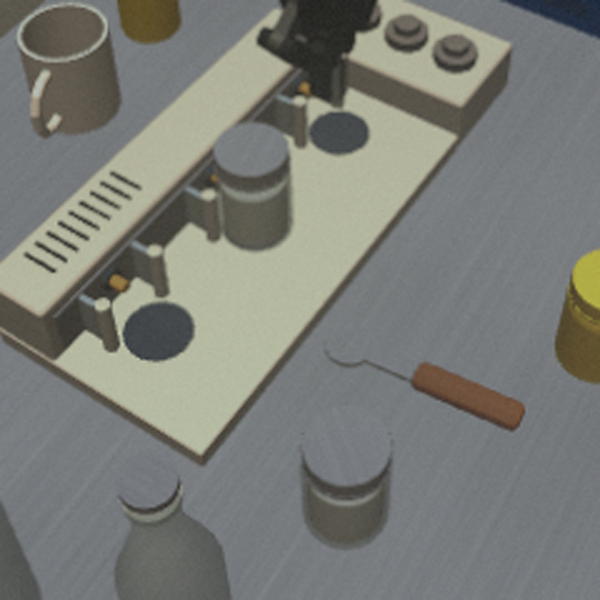

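View pics/p1w.png

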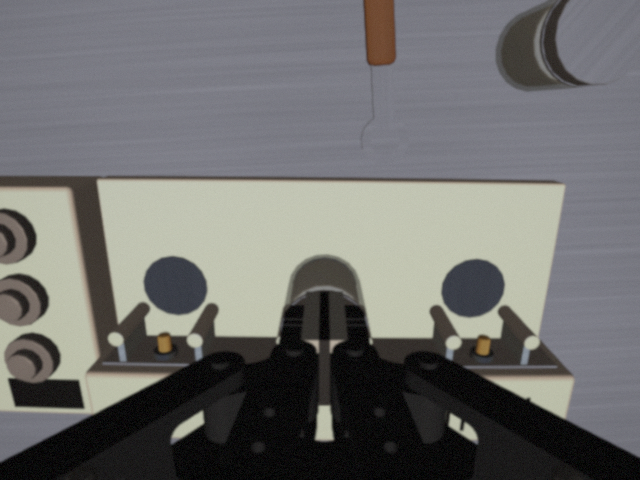

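Request:
servo_tool --plan "100 30 -20 -30 0; 100 40 -30 -35 0; 100 40 -30 0 0; 100 40 -30 0 0; 100 12 -8.6 0 0; 100 0 0 0 0; 100 0 0 0 0"

```text
t: 34.15
position: [0.4277, 0.3218, 0.2922]
tool_rot: [-3.141, 0.001, 1.527]
contact_force: [1.5, -0.0, 0.2]
gripper_width: 0.998
```

```bash
python3 - <<'E'
from h import *
s,c=wristcap();save(c,'wf2');st()
E
```

```text
t 34.2 pos [0.4278 0.3217 0.2924] rot [-3.141e+00  1.000e-03  1.527e+00] q [ 0.64  0.07  0.23  1.73 -0.    0.69] F [ 0.2  0.5 -0.3] w 1.003
```

View pics/wf2.png

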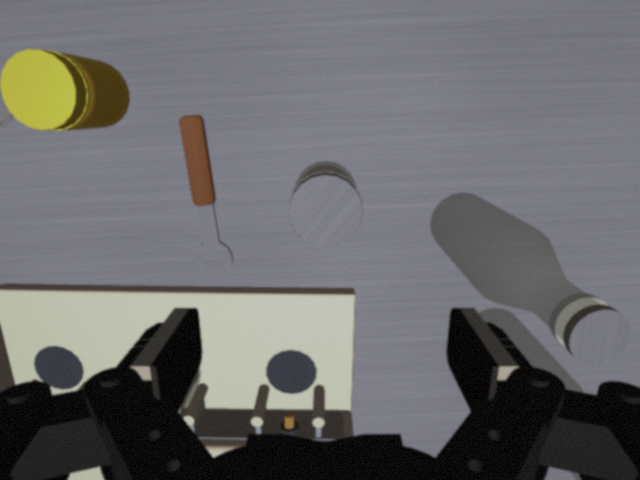

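```bash
python3 - <<'E'
from h import *
s,c=wristcap()
p=atz(c,np.array([(326.,211)]),.09)[0]; print(p); go(p[0],p[1],.085)
E
```

```text
[0.42923015 0.32188751 0.09      ]
t 34.25 pos [0.4278 0.3217 0.2925] rot [-3.141  0.     1.526] q [ 0.64  0.07  0.23  1.73 -0.    0.69] F [ 0.  -0.3 -0.3] w 0.997
tool shift mm [  0.3   1.4 207.5] turn None
```

Request:
servo_tool --plan "100 0.5 1.4 30 0; 100 0 0 45 0; 100 0 0 50 0; 100 0 0 45 0; 100 0 0 22 0; 100 0 0 15 0; 100 0 0 0 0; 0 0 0 0 0; 0 0 0 0 0; 0 0 0 0 0; 0 0 0 0 0; 0 0 0 0 0"

```text
t: 35.75
position: [0.4292, 0.3235, 0.0875]
tool_rot: [3.139, -0.001, 1.528]
contact_force: [-0.3, -2.1, 6.0]
gripper_width: 0.655
```

Request:
servo_tool --plan "0 0 0 -20 0; 0 0 0 -30 0; 0 0 0 -30 0; 0 0 0 0 0; 0 0 0 0 0"

```text
t: 36.38
position: [0.4283, 0.323, 0.1647]
tool_rot: [-3.141, 0.001, 1.528]
contact_force: [0.7, 0.2, -2.9]
gripper_width: 0.658
```

```bash
python3 - <<'E'
from h import *
go(.6162-.008,.2772+.0004,.165)
s,c=wristcap();save(c,'wf2g')
E
```

```text
t 36.38 pos [0.4283 0.323  0.1647] rot [-3.141e+00  1.000e-03  1.528e+00] q [ 0.65  0.04 -0.05  1.48  0.    0.69] F [ 0.7  0.2 -2.9] w 0.658
tool shift mm [-37.7 181.7  -0.4] turn None
```

View pics/wf2g.png

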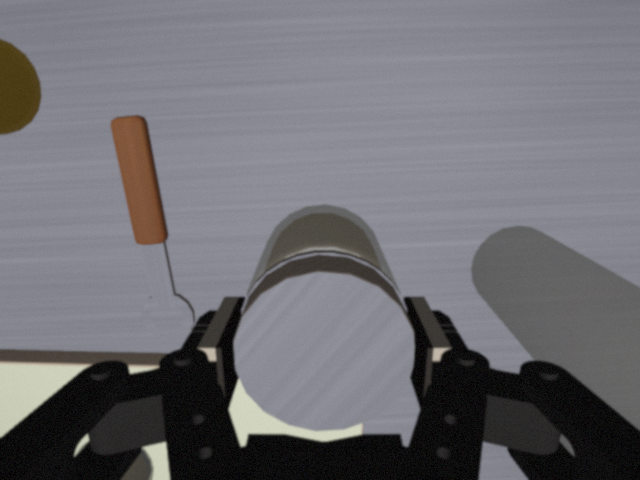

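Request:
servo_tool --plan "0 -8 30 0 0; 0 -10 45 0 0; 0 -10 45 0 0; 0 -9.7 40 0 0; 0 0 21.7 0 0; 0 0 0 0 0; 0 0 0 20 0; 0 0 0 18 0; 0 0 0 10 0; 0 0 0 3 0; 0 0 0 0 0; 0 0 0 0 0"

```text
t: 37.92
position: [0.6087, 0.2779, 0.1156]
tool_rot: [3.141, -0.001, 1.528]
contact_force: [-0.5, 0.9, -2.5]
gripper_width: 0.664
```

```bash
python3 - <<'E'
from h import *
st()
s,c=wristcap();save(c,'wp0')
E
```

```text
t 37.92 pos [0.6087 0.2779 0.1156] rot [ 3.141e+00 -1.000e-03  1.528e+00] q [ 0.43  0.36  0.23  1.44 -0.    0.47] F [-0.5  0.9 -2.5] w 0.664
```

View pics/wp0.png

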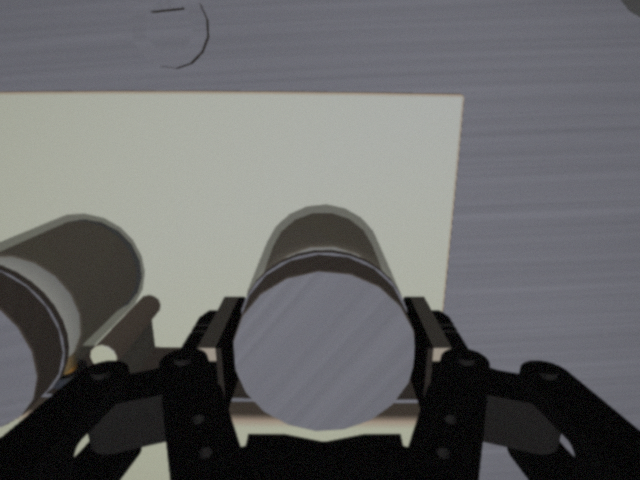

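Request:
servo_tool --plan "0 0 0 2 0; 0 0 0 2 0; 0 0 0 0 0; 0 0 0 0 0"

```text
t: 38.48
position: [0.6089, 0.2777, 0.1126]
tool_rot: [3.139, -0.001, 1.528]
contact_force: [-1.7, -2.6, 7.1]
gripper_width: 0.656
```

Standing on the shelf. Release, back off, and push home.

Request:
servo_tool --plan "100 0 0 0 0; 100 0 0 0 0; 100 0 0 0 0; 100 0 0 0 0; 100 0 0 -20 0; 100 0 0 -40 0; 0 0 -30 0 0; 0 0 -32 0 0; 0 0 0 0 0; 0 0 0 0 0; 0 0 0 0 0; 0 0 0 0 0"

```text
t: 39.98
position: [0.547, 0.2803, 0.1704]
tool_rot: [-3.141, 0.0, 1.528]
contact_force: [0.0, 0.1, 2.0]
gripper_width: 0.0
```

Request:
servo_tool --plan "0 0 0 30 0; 0 0 0 35 0; 0 0 0 18 0; 0 0 0 0 0; 0 0 8 0 0; 0 0 6 0 0; 0 0 3 0 0; 0 0 2 0 0; 0 0 0 0 0"

```text
t: 41.1
position: [0.5656, 0.2796, 0.0878]
tool_rot: [-3.142, -0.0, 1.528]
contact_force: [-0.0, -0.4, -0.3]
gripper_width: 0.005
```

Request:
servo_tool --plan "0 0 2 0 0; 0 0 2 0 0; 0 0 1.5 0 0; 0 0 1.5 0 0; 0 0 1 0 0; 0 0 0 0 0"

```text
t: 41.85
position: [0.5735, 0.2792, 0.0877]
tool_rot: [-3.142, 0.0, 1.528]
contact_force: [-2.2, -0.5, 0.5]
gripper_width: -0.001
```

Request:
servo_tool --plan "0 0 1 0 0; 0 0 0.5 0 0; 0 0 0 0 0; 0 0 0 0 0"

```text
t: 42.35
position: [0.5748, 0.2793, 0.0877]
tool_rot: [-3.141, -0.0, 1.528]
contact_force: [-4.0, 1.9, 0.3]
gripper_width: -0.004
```

Request:
servo_tool --plan "0 0 1 0 0; 0 0 0 0 0; 0 0 0 0 0"

```text
t: 42.72
position: [0.5759, 0.2793, 0.0878]
tool_rot: [-3.142, -0.0, 1.528]
contact_force: [-4.9, 2.7, 0.3]
gripper_width: -0.002
```

Request:
servo_tool --plan "0 0 1 0 0; 0 0 0 0 0; 0 0 0 0 0"

```text
t: 43.1
position: [0.5763, 0.2792, 0.0878]
tool_rot: [-3.14, -0.0, 1.528]
contact_force: [-8.6, 2.7, 2.6]
gripper_width: 0.002
```

Request:
servo_tool --plan "0 0 1 0 0; 0 0 0 0 0; 0 0 0 0 0; 0 0 -3 0 0; 0 0 -10 0 0; 0 0 -20 0 0; 0 0 0 -40 0; 0 0 -20 -50 0; 0 0 -40 -50 0; 0 0 0 -30 0; 0 0 0 0 0; 0 0 0 0 0"

```text
t: 44.6
position: [0.486, 0.2828, 0.2557]
tool_rot: [-3.141, 0.001, 1.528]
contact_force: [0.2, -0.2, -0.1]
gripper_width: 0.002
```

```bash
python3 - <<'E'
from h import *
import pickle
st()
s,c=wristcap();save(c,'p0w')
A=bot.capture('scene');B=bot.capture('side');save(A,'A5');save(B,'B5');pickle.dump((s,c,A,B),open('p5.pkl','wb'))
cv2.imwrite('pics/p0s.png',cv2.resize(B['img'][170:370,180:400],None,fx=3,fy=3,interpolation=2)[:,:,::-1])
E
```

```text
t 44.6 pos [0.486  0.2828 0.2557] rot [-3.141e+00  1.000e-03  1.528e+00] q [ 0.53  0.12  0.21  1.66 -0.    0.57] F [ 0.2 -0.2 -0.1] w 0.002
```

View pics/p0s.png

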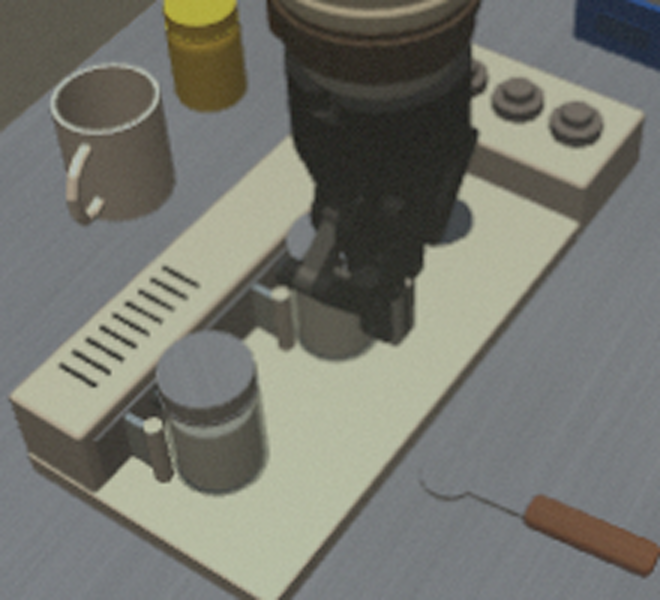

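View pics/p0w.png

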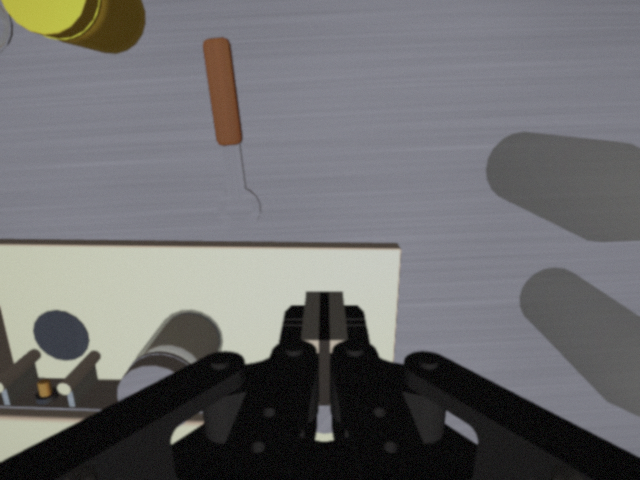

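View pics/A5.png

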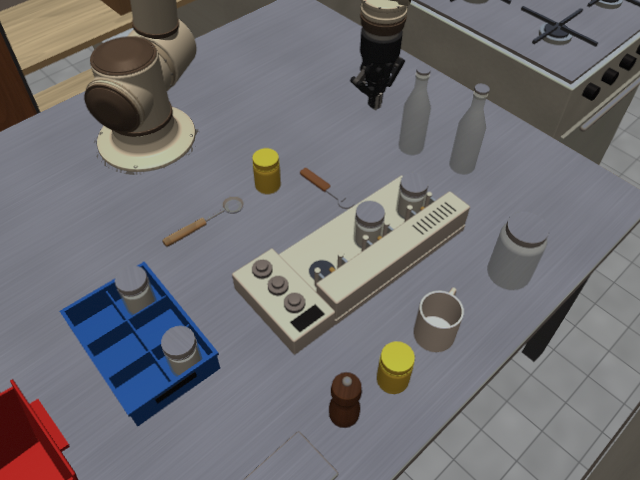

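Request:
servo_tool --plan "0 -20 10 -40 0; 0 -40 20 -45 0; 0 -40 20 -30 0; 0 -40 20 0 0; 0 -20 20 0 0; 0 0 0 0 0; 0 0 0 0 0; 0 0 0 0 0"

```text
t: 45.75
position: [0.5684, 0.1207, 0.3709]
tool_rot: [-3.141, -0.0, 1.529]
contact_force: [0.4, 0.4, 0.9]
gripper_width: 0.001
```

```bash
python3 - <<'E'
from h import *
st()
s,c=wristcap();save(c,'over')
im=c['img'][140:300,200:560]; cv2.imwrite('pics/overz.png',cv2.resize(im,None,fx=2.2,fy=2.2*1.6,interpolation=2)[:,:,::-1])
import pickle; pickle.dump((s,c),open('over.pkl','wb'))
E
```

```text
t 45.75 pos [0.5684 0.1207 0.3709] rot [-3.141 -0.     1.529] q [0.21 0.25 0.59 1.91 0.   0.25] F [0.4 0.4 0.9] w 0.001
```

View pics/over.png

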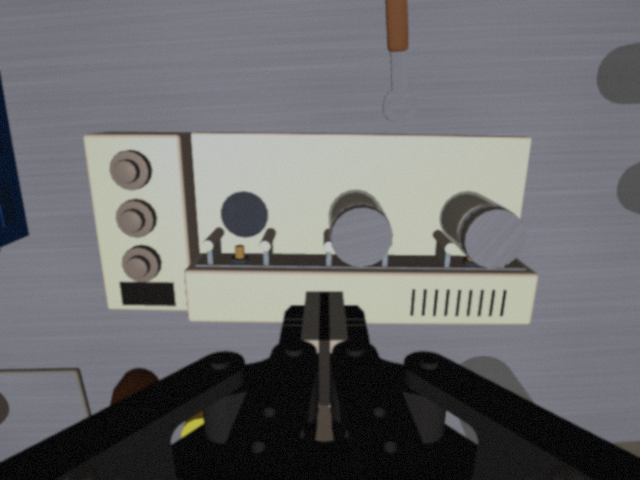

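```bash
python3 - <<'E'
import pickle; from h import *
s,c=pickle.load(open('over.pkl','rb'))
im=c['img'][190:280,310:540]; cv2.imwrite('pics/o1.png',cv2.resize(im,None,fx=3.4,fy=3.4,interpolation=2)[:,:,::-1])
im=c['img'][140:310,90:280]; cv2.imwrite('pics/o2.png',cv2.resize(im,None,fx=3.4,fy=3.4,interpolation=2)[:,:,::-1])
E
```

```text
(no output)
```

View pics/o1.png

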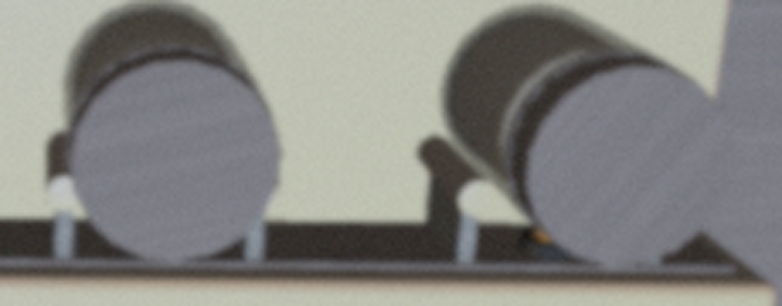

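View pics/o2.png

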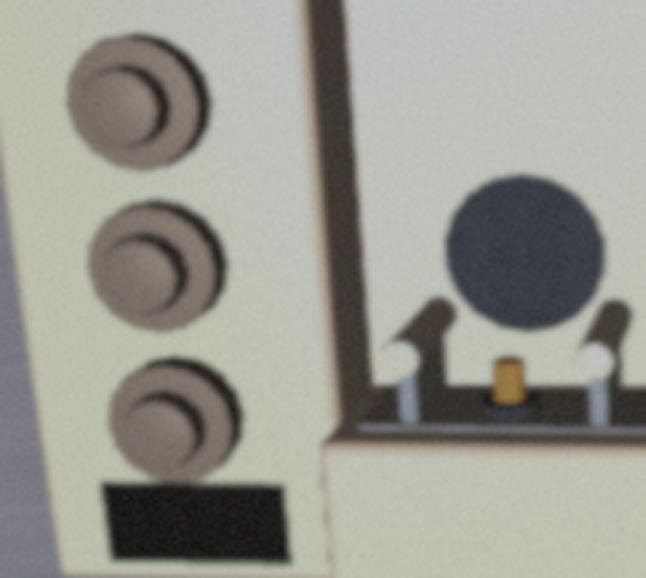

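```bash
python3 - <<'E'
import pickle; from h import *
s,c=pickle.load(open('over.pkl','rb'))
g=lambda p,z:np.round(atz(c,np.array(p,float),z)[:,:2],4)
L=g([(361.8,236.8),(494.4,238.5)],.115); print('lids',L)
b=g([(90+400/3.4,140+358/3.4),(90+596/3.4,140+362/3.4),(328.2,245.9),(450.6,248.8)],.077); print('bars',b)
# warmer-frame from bars: fit
by=np.array([-154.5,-95.5,-29.5,95.5])/1000
def f(p): 
    cc,ss=np.cos(p[2]),np.sin(p[2]); return np.r_[p[0]+cc*.0206-ss*by-b[:,0], p[1]+ss*.0206+cc*by-b[:,1]]
r=least_squares(f,[.61,.15,-.045]); p=r.x; print(p,np.round(r.fun*1000,1))
cc,ss=np.cos(p[2]),np.sin(p[2])
for y in (0,.125): print('place',p[0]-ss*y,p[1]+cc*y)
d=np.array([[cc,ss],[-ss,cc]])@(L-p[:2]).T; print('lids in place frame mm',np.round(d.T*1000,1))
print('keys',g([(124.7,170.9),(130.6,219.4),(135.9,265.9)],.0765))
E
```

```text
lids [[0.608  0.1527]
 [0.6147 0.2763]]
bars [[ 0.622  -0.0026]
 [ 0.6257  0.0567]
 [ 0.6277  0.1212]
 [ 0.6361  0.2471]]
[ 0.60984842  0.15266806 -0.05528783] [-0.1 -0.6  1.1 -0.4 -0.1 -0.5  0.9 -0.2]
place 0.609848421132083 0.15266806193650614
place 0.6167558795220524 0.27747706409016026
lids in place frame mm [[-1.800e+00 -1.000e-01]
 [-2.000e+00  1.237e+02]]
keys [[ 0.5423 -0.0759]
 [ 0.5914 -0.0783]
 [ 0.6417 -0.0814]]
```

Request:
servo_tool --plan "0 -45 -4 20 0; 0 -50 -5 40 0; 0 -50 -5 40 0; 0 -50 -4 40 0; 0 0 0 40 0; 0 0 0 40 0; 0 0 0 20 0; 0 0 0 0 0; 0 0 0 0 0"

```text
t: 46.92
position: [0.5434, -0.0699, 0.1354]
tool_rot: [3.14, 0.0, 1.529]
contact_force: [-0.3, -0.2, -0.5]
gripper_width: -0.003
```

```bash
python3 - <<'E'
from h import *
go(.542,-.0735,.11)
A=bot.capture('scene')
cv2.imwrite('pics/k1.png',cv2.resize(A['img'][180:360,200:440],None,fx=3,fy=3,interpolation=2)[:,:,::-1])
B=bot.capture('side')
cv2.imwrite('pics/k1b.png',cv2.resize(B['img'][100:280,280:460],None,fx=3.3,fy=3.3,interpolation=2)[:,:,::-1])
E
```

```text
t 46.92 pos [ 0.5434 -0.0699  0.1354] rot [3.14  0.    1.529] q [-0.13  0.07 -0.08  1.42  0.   -0.09] F [-0.3 -0.2 -0.5] w -0.003
tool shift mm [-3.7 -1.3 25.4] turn None
```

View pics/k1.png

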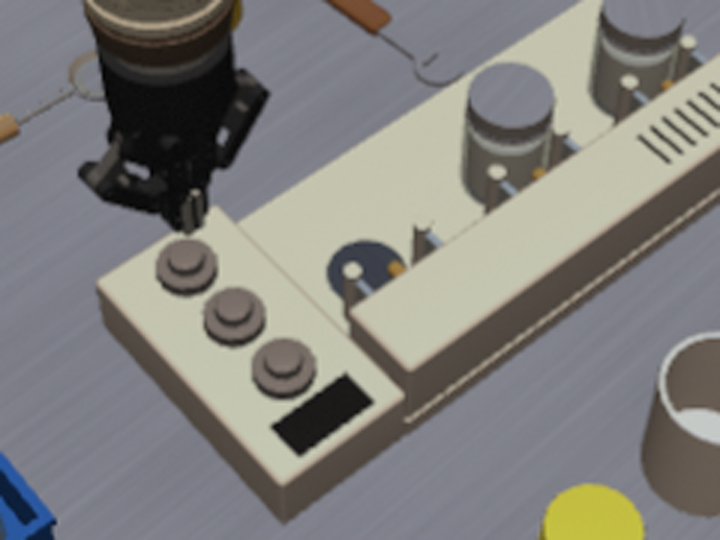

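View pics/k1b.png

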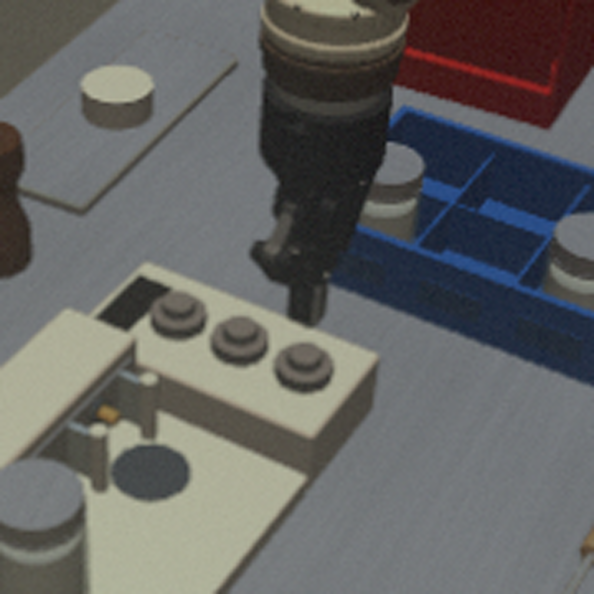

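Request:
servo_tool --plan "0 -3.5 -1 20 0; 0 0 0 7 0; 0 0 0 2 0; 0 0 0 2 0; 0 0 0 0 0; 0 0 0 0 0"

```text
t: 47.78
position: [0.5421, -0.0736, 0.1036]
tool_rot: [3.141, -0.0, 1.528]
contact_force: [-0.3, 0.1, 2.8]
gripper_width: 0.002
```

Request:
servo_tool --plan "0 0 0 2 0; 0 0 0 2 0; 0 0 0 1 0; 0 0 0 0 0; 0 0 0 0 0"

```text
t: 48.4
position: [0.5422, -0.0737, 0.1007]
tool_rot: [3.139, 0.0, 1.528]
contact_force: [-7.8, 1.5, 21.6]
gripper_width: -0.002
```

```bash
python3 - <<'E'
from h import *
st()
A=bot.capture('scene')
a=cv2.resize(A['img'][245:305,225:305],None,fx=6,fy=6,interpolation=2)
B=bot.capture('side')
b=cv2.resize(B['img'][170:230,330:410],None,fx=6,fy=6,interpolation=2)
cv2.imwrite('pics/kp1.png',np.vstack([a,b])[:,:,::-1][:720])
E
```

```text
t 48.4 pos [ 0.5422 -0.0737  0.1007] rot [3.139 0.    1.528] q [-0.14  0.07 -0.14  1.36  0.   -0.09] F [-7.8  1.5 21.6] w -0.002
```

View pics/kp1.png

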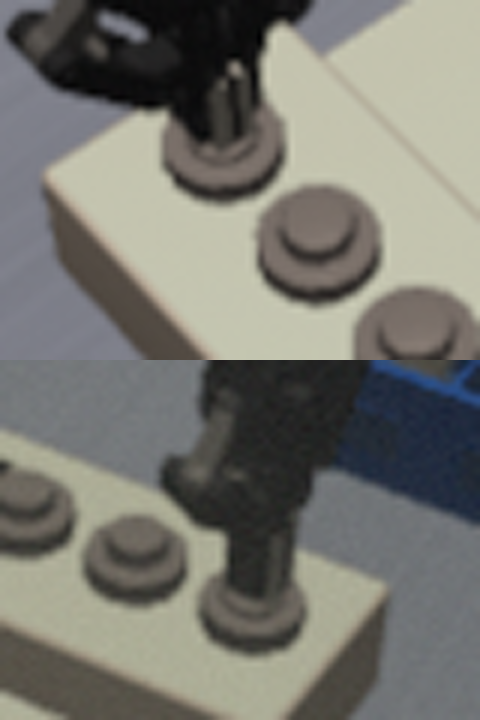

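Request:
servo_tool --plan "0 0 0 0.5 0; 0 0 0 0 0"

```text
t: 48.75
position: [0.5422, -0.0737, 0.1006]
tool_rot: [3.139, 0.0, 1.528]
contact_force: [-9.7, 2.2, 25.4]
gripper_width: 0.001
```

Request:
servo_tool --plan "0 0 0 -5 0; 0 0 0 -25 0; 0 -1 30 0 0; 0 0 19.6 0 0; 0 0 0 0 0; 0 0 0 0 0"

```text
t: 49.5
position: [0.5907, -0.0767, 0.1271]
tool_rot: [-3.14, -0.0, 1.528]
contact_force: [-0.5, -0.7, 0.2]
gripper_width: -0.002
```

```bash
python3 - <<'E'
from h import *
go(.5915,-.0765,.1)
A=bot.capture('scene')
a=cv2.resize(A['img'][245:315,225:315],None,fx=6,fy=6,interpolation=2)
cv2.imwrite('pics/kp2.png',a[:,:,::-1])
E
```

```text
t 49.5 pos [ 0.5907 -0.0767  0.1271] rot [-3.14  -0.     1.528] q [-0.13  0.19  0.04  1.42 -0.   -0.09] F [-0.5 -0.7  0.2] w -0.002
tool shift mm [ 0.3  0.8 27.1] turn None
```

View pics/kp2.png

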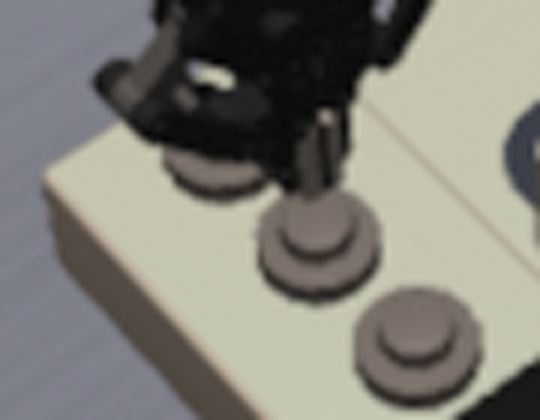

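Request:
servo_tool --plan "0 0 0.8 18 0; 0 0 0 5 0; 0 0 0 2 0; 0 0 0 2 0; 0 0 0 2 0; 0 0 0 0 0; 0 0 0 0 0"

```text
t: 50.42
position: [0.592, -0.0768, 0.1008]
tool_rot: [3.141, 0.0, 1.528]
contact_force: [-9.2, 1.3, 16.6]
gripper_width: 0.001
```

Same bottom stop (0.1008) as the first key. Release and go to start.

Request:
servo_tool --plan "0 0 0 0.7 0; 0 0 0 0 0; 0 0 0 -5 0; 0 0 0 -25 0; 0 0 30 0 0; 0 0.5 19.5 0 0; 0 0 0 0 0; 0 0 0 0 0"

```text
t: 51.42
position: [0.6411, -0.0784, 0.1276]
tool_rot: [-3.141, -0.0, 1.528]
contact_force: [0.2, 0.6, 0.6]
gripper_width: 0.001
```

```bash
python3 - <<'E'
from h import *
go(.641,-.0787,.1)
A=bot.capture('scene')
a=cv2.resize(A['img'][245:325,225:325],None,fx=6,fy=6,interpolation=2)
cv2.imwrite('pics/kp3.png',a[:,:,::-1])
E
```

```text
t 51.42 pos [ 0.6411 -0.0784  0.1276] rot [-3.141 -0.     1.528] q [-0.12  0.31  0.18  1.45 -0.   -0.08] F [0.2 0.6 0.6] w 0.001
tool shift mm [-0.3 -0.1 27.6] turn None
```

View pics/kp3.png

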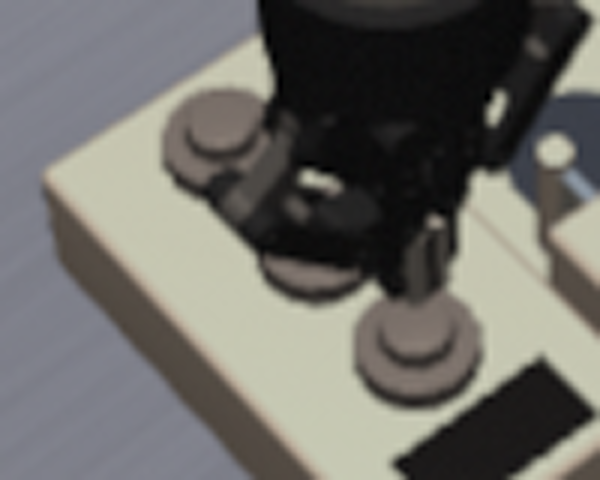

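Request:
servo_tool --plan "0 0 0 18 0; 0 0 0 5 0; 0 0 0 2 0; 0 0 0 2 0; 0 0 0 2 0; 0 0 0 0.7 0; 0 0 0 0 0; 0 0 0 0 0"

```text
t: 52.48
position: [0.6415, -0.0785, 0.1008]
tool_rot: [3.14, 0.0, 1.528]
contact_force: [-8.5, 1.1, 17.3]
gripper_width: 0.0
```

Request:
servo_tool --plan "0 0 0 -5 0; 0 0 0 -25 0; 0 0 0 -50 0; 0 0 0 -50 0; 0 -40 -50 -50 0; 0 -40 -50 -40 0; 0 -40 -50 0 0; 0 0 0 0 0; 0 0 0 0 0"

```text
t: 53.6
position: [0.509, -0.1759, 0.2999]
tool_rot: [3.141, 0.0, 1.527]
contact_force: [0.2, 0.1, 0.6]
gripper_width: 0.001
```

```bash
python3 - <<'E'
from h import *
st()
A=bot.capture('scene');B=bot.capture('side');save(A,'Af');save(B,'Bf')
a=A['img'][150:370,210:490]; cv2.imwrite('pics/Afz.png',cv2.resize(a,(763,600),interpolation=3)[:,:,::-1])
b=B['img'][150:390,170:430]; cv2.imwrite('pics/Bfz.png',cv2.resize(b,(650,600),interpolation=3)[:,:,::-1])
E
```

```text
t 53.6 pos [ 0.509  -0.1759  0.2999] rot [3.141 0.    1.527] q [-0.33  0.08  0.25  1.74  0.   -0.29] F [0.2 0.1 0.6] w 0.001
```

View pics/Af.png

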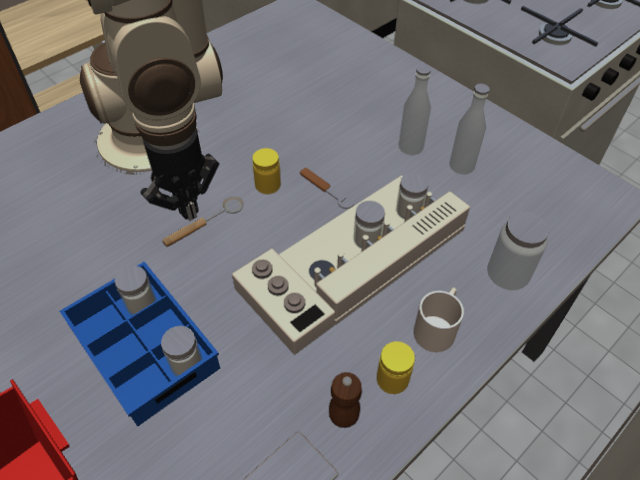

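View pics/Afz.png

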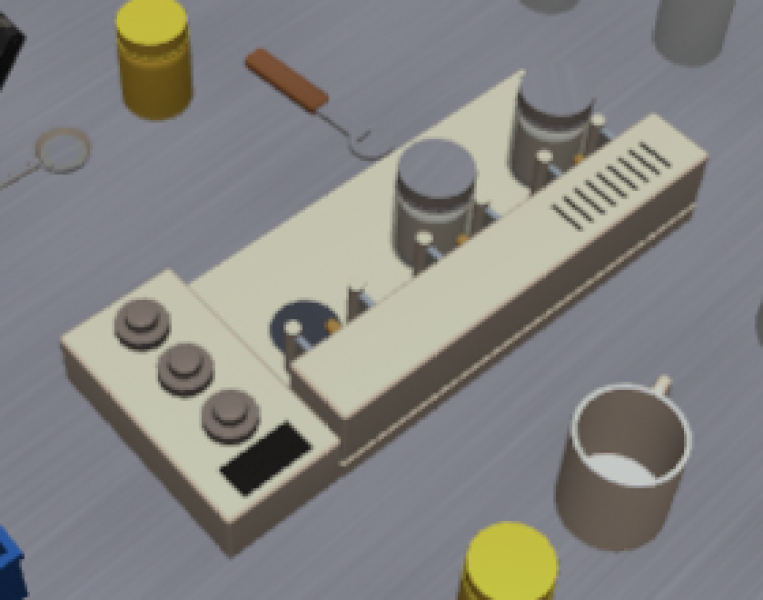

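View pics/Bfz.png

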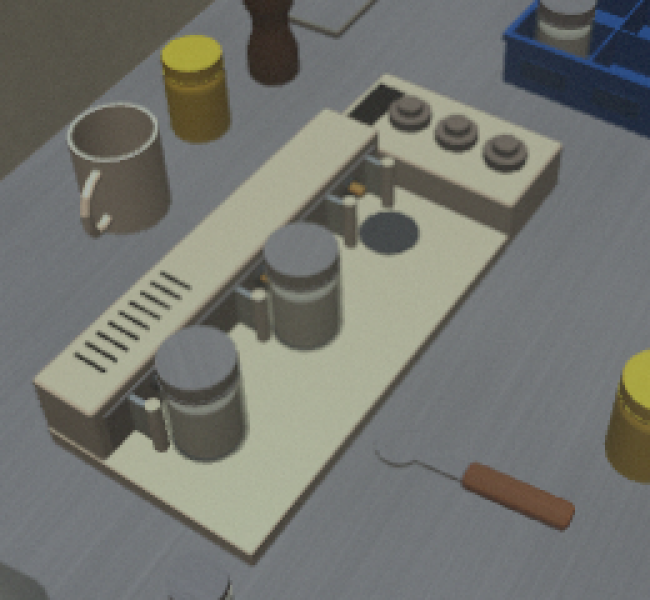

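```bash
python3 - <<'E'
from h import *
import pickle
A0,B0,_=pickle.load(open('first.pkl','rb'))
A=cv2.imread('pics/Af.png');B=cv2.imread('pics/Bf.png')
for n,c0,im,z,xy in (('A',A0,A,.1,(.608,.277)),('B',B0,B,.1,(.608,.277))):
    u=proj(c0,[xy[0],xy[1],.105])[0]; x,y=np.round(u).astype(int)
    w,h=20,16
    t=cv2.resize(c0['img'][y-h:y+h,x-w:x+w,::-1].copy(),None,fx=4,fy=4,interpolation=2)
    s=cv2.resize(im[y-h-15:y+h+15,x-w-15:x+w+15],None,fx=4,fy=4,interpolation=2)
    r=cv2.matchTemplate(s,t,cv2.TM_CCOEFF_NORMED); _,m,_,l=cv2.minMaxLoc(r)
    d=np.array(l)/4-15
    J=np.array([proj(c0,[xy[0]+.01,xy[1],.105])[0]-u, proj(c0,[xy[0],xy[1]+.01,.105])[0]-u]).T/10
    print(n,m,d,'mm xy',np.linalg.solve(J,d))
E
```

```text
A 0.8801880478858948 [2.5  1.75] mm xy [6.8709664  0.05846633]
B 0.783237874507904 [-2.75 -1.  ] mm xy [5.5003705  0.61756453]
```

Request:
servo_tool --plan "0 40 7 0 0; 0 50 9 0 0; 0 50 9 0 0; 0 50 9 0 0; 0 50 9 0 0; 0 50 9 0 0; 0 50 9 0 0; 0 50 9 0 0; 0 46 8 0 0; 0 20 0 0 0; 0 0 0 0 0; 0 0 0 0 0"

```text
t: 55.2
position: [0.6061, 0.2759, 0.2998]
tool_rot: [-3.141, 0.0, 1.528]
contact_force: [-0.3, -0.5, -0.0]
gripper_width: 0.001
```

```bash
python3 - <<'E'
from h import *
import pickle
s,c=wristcap();st();save(c,'chk0');pickle.dump((s,c),open('chk0.pkl','wb'))
im=c['img'][150:300,220:440]; cv2.imwrite('pics/chk0z.png',cv2.resize(im,None,fx=3.6,fy=3.6,interpolation=2)[:,:,::-1])
im=cv2.imread('pics/wd0.png')[150:300,220:440]; cv2.imwrite('pics/wd0z.png',cv2.resize(im,None,fx=3.6,fy=3.6,interpolation=2))
E
```

```text
t 55.25 pos [0.6062 0.2755 0.3001] rot [3.141 0.    1.527] q [ 0.43  0.42  0.66  1.82 -0.    0.47] F [ 0.  -0.2  0.3] w -0.001
```

View pics/chk0z.png

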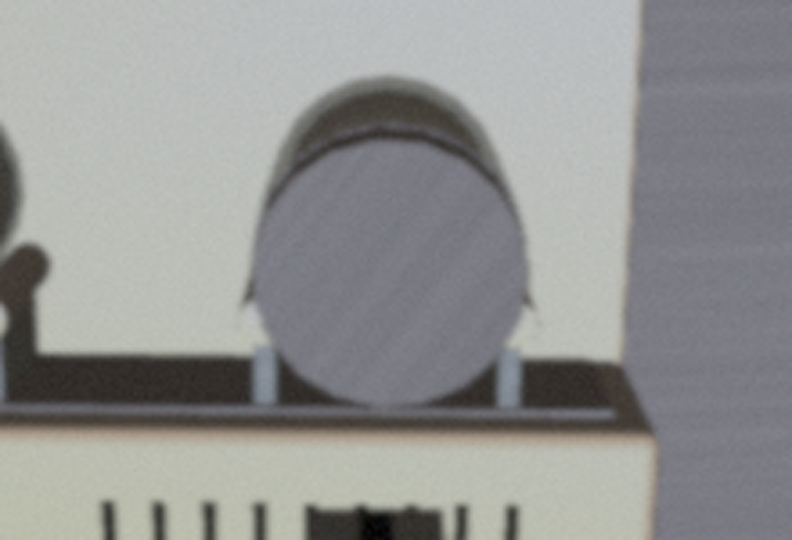

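View pics/wd0z.png

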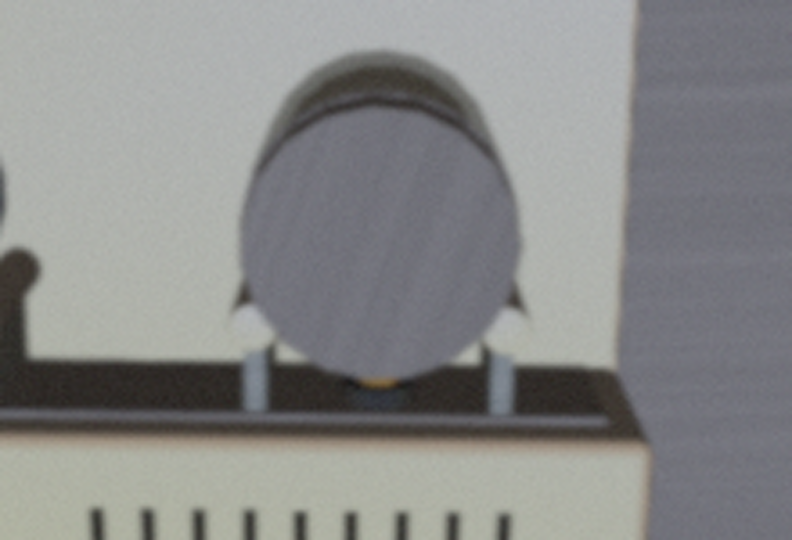

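```bash
python3 - <<'E'
from h import *
import pickle
s,c=pickle.load(open('chk0.pkl','rb'))
z=lambda p:np.array(p,float)/3.6+[220,150]
g=lambda p,h:atz(c,np.array(p,float),h)[:,:2]
# wd0 pose
c0=dict(c); 
from scipy.spatial.transform import Rotation as Ro
T=np.eye(4);T[:3,:3]=Ro.from_euler('xyz',[-3.140,.001,1.529]).as_matrix();T[:3,3]=[.6064,.2768,.2975]
M=np.linalg.inv(T@np.array(c['hand_eye'])); c0['R']=M[:3,:3];c0['t']=M[:3,3]
def rep(c,lid,b1,b2):
    L=atz(c,z(lid),.115)[0,:2];b=atz(c,np.array([z(b1),z(b2)]),.077)[:,:2]; m=b.mean(0); y=(b[1]-b[0]); w=np.linalg.norm(y);y/=w; x=np.array([y[1],-y[0]])
    print('lid',L,'bars',b.tolist(),'w',w,'ahead',x@(m-L)*1000,'lat',y@(L-m)*1000)
rep(c0,(381,243),(253,325),(505,328))
rep(c,(390,270),(263,318),(515,321))
# predicted lid outline at home given bars
b=atz(c,np.array([z((263,318)),z((515,321))]),.077)[:,:2];m=b.mean(0);y=b[1]-b[0];y/=np.linalg.norm(y);x=np.array([y[1],-y[0]])
im=cv2.resize(c['img'][150:300,220:440],None,fx=3.6,fy=3.6,interpolation=2)
for off,col in ((20.6,(255,0,0)),(23.1,(0,0,255))):
    P=m-x*off/1000; a=np.linspace(0,2*np.pi,80)
    for r,h in((.029,.115),(.03,.025)):
        q=(proj(c,np.c_[P[0]+r*np.cos(a),P[1]+r*np.sin(a),0*a+h])-[220,150])*3.6
        cv2.polylines(im,[np.round(q).astype(np.int32)],True,col,1)
cv2.imwrite('pics/chk0o.png',im[:,:,::-1])
E
```

```text
lid [0.60784301 0.27670547] bars [[0.6356326610174113, 0.24580201777546462], [0.6387659569217461, 0.30448378516311414]] w 0.05876535856235651 ahead 29.39785796919804 lat -0.00490060123656288
lid [0.61424109 0.27745448] bars [[0.6347648132242227, 0.24716743294830057], [0.6379953161819727, 0.30617120829011657]] w 0.059092145450537883 ahead 22.148794104407912 lat -0.42632819403063443
```

View pics/chk0o.png

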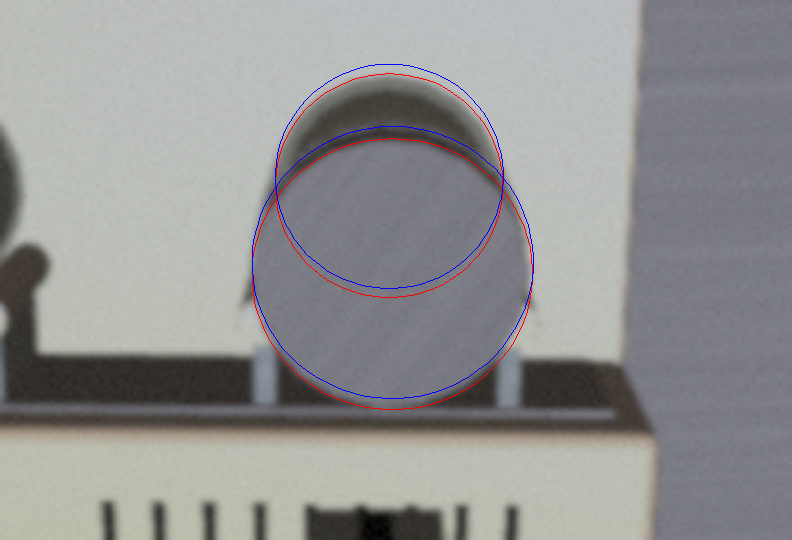

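Request:
servo_tool --plan "0 -40 0 0 0; 0 -50 0 0 0; 0 -34 0 0 0; 0 0 0 0 0; 0 0 0 0 0; 0 0 0 0 0"

```text
t: 56.0
position: [0.6008, 0.1532, 0.2998]
tool_rot: [3.142, -0.0, 1.529]
contact_force: [0.7, 0.5, -1.0]
gripper_width: -0.001
```

```bash
python3 - <<'E'
from h import *
import pickle
s,c=wristcap();st();save(c,'chk1');pickle.dump((s,c),open('chk1.pkl','wb'))
im=c['img'][150:300,220:440]; cv2.imwrite('pics/chk1z.png',cv2.resize(im,None,fx=3.6,fy=3.6,interpolation=2)[:,:,::-1])
E
```

```text
t 56.05 pos [0.6008 0.1533 0.2997] rot [-3.141 -0.     1.529] q [0.25 0.29 0.49 1.78 0.   0.29] F [ 0.4 -1.   0. ] w 0.001
```

View pics/chk1z.png

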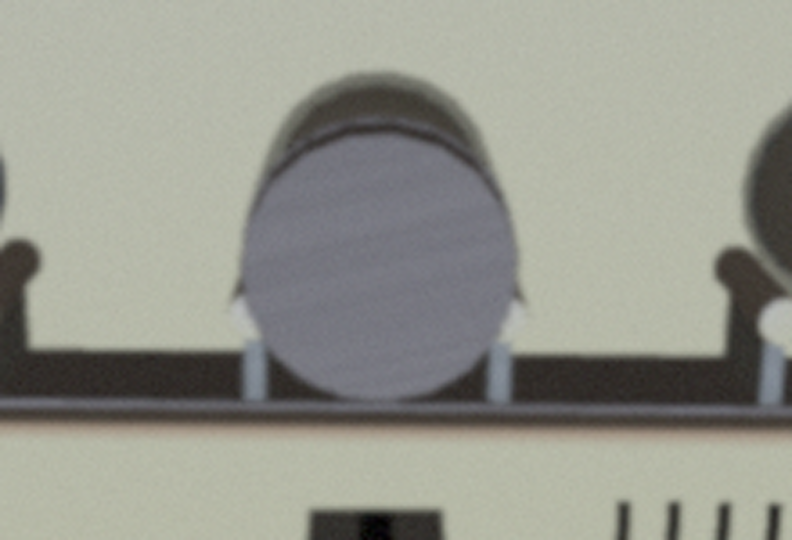

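```bash
python3 - <<'E'
from h import *
st(); print(bot.hand_in())
E
```

```text
t 56.05 pos [0.6008 0.1533 0.2997] rot [-3.141 -0.     1.529] q [0.25 0.29 0.49 1.78 0.   0.29] F [ 0.4 -1.   0. ] w 0.001
the job is handed in; nothing more can be done
None
```

I did the whole changeover and handed it in at about 56 s. It reported no verdict, and the joint values (probes and keys) aren't in the readings, so "fully home" and "fully down" are inferred from forces and pictures.

- **Jars:** The two finished jars stand upright in separate compartments of the crate. The two fresh jars are in the middle and left-end places of the warmer. I saw only two of each.
- **Fully home:** I pushed each fresh jar back until it stopped against the bars at about 9 N. The last close-up views show both jars centred between their bars, with the left one measured about 0.5 to 1.5 mm from home.
- **Keys:** I pressed power, programme and start in that order. Each went to the same bottom stop (17–25 N), and all three look up again afterwards.
- **Left alone:** The bottles, opener and yellow look-alikes look unmoved in the last overview.

Two checks read differently:
- **Overview from above:** it put both lids about 2 mm short of home, which is within its error.
- **Picture comparison on the left jar:** it gave 5.5–7 mm of travel instead of the expected 9. I trusted the close-up view and the push stop over both.

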